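# Load the cheese press with its ring weights

## Robot

A 6-joint arm with a two-finger parallel gripper is mounted at the origin on the work surface; the furniture and walls round the work are solid. World frame = base frame: x ahead of the robot, y to its left, z up, the work surface at z = 0. Lengths are in mm, angles in rad, forces in N, time in s.
With the tool pointing down it reaches from about 350 to 875 mm from the base axis. Payload 4.2 kg.
Tool frame: the origin (TCP) lies midway between the tips of the shut fingers; the grasp point (between the pads) lies 19 mm behind it; z points along the fingers, y is the direction in which the jaws open and shut (so a half turn about z gives the same grasp; the last joint's range is limited). The gripper opens to 85 mm and grips with 20 to 120 N. Pads are 22 mm wide; open, the fingers measure 114 mm over their backs; the gripper's body (76 mm by 85 mm) begins 54 mm behind the grasp point. The pads swing forward as they close: fully open they stand 13 mm farther back than shut.
Start: joints at [1.515, 0.385, 0.008, 0, -1.194, -0.259], TCP at [193.484, 594.275, 231.312] pointing down, gripper open.
Joint ranges: [-3.14, 3.14], [-1.21, 2.06], [-1.07, 1.41], [-3.16, 2.05], [-2.99, -0.16], [-3.1, 3.1]. Speed limits (rad/s): [2.79, 2.79, 3.14, 3.14, 3.14, 3.14].

## Interface

Orientations are given as a unit quaternion [x, y, z, w].
In Python, from bench import arm gives the robot as it stands.
- The arm moves only by the tool send_rows, never from a script. Its arguments are lists of equal length, an entry for each row: "translation": the shift along the tool's x, y, z in mm, a list of three; "dr": the turn, a rotation vector about the tool's x, y, z in degrees, a list of three; "grip": the finger opening in mm, from 0 to 85.4. In form: {"translation": [[dx, dy, dz], ...], "dr": [[ax, ay, az], ...], "grip": [grip, ...]}. A call has exactly 5 rows; each row shifts and turns the commanded pose from where the row before left it, along the tool's axes as they then stand; what a row does not reach is not made up. A row lasts 1/8 s, in which the tool goes at most 62.5 mm and 10.7 degrees, less where a joint would pass 70% of its speed; a pose out of reach is approached as far as the arm can. A call with a gripper value outside its range is refused whole. The fingers move at their own pace and stop on an object; the grip force is fixed at half the most. Time passes only in rows, so rows that do not move let the fingers close, or fill a call up. It gives the time, the measured TCP pose, the force and the opening at its end, in the units of the state.
- arm.read_state(): the state, without advancing time (a new reading comes with each control period).
- arm.get_image(name): name is "scene" or "top" or "wrist"; returns the picture (384x512x3 uint8, red, green, blue); there is no depth.
- arm.camera_info(name): a dict with "fx", "fy", "cx", "cy" (pixels), "D" ([k1, k2, p1, p2, k3] as OpenCV has them; the pictures are not rectified), "cam_to_world" (4x4, takes a point from camera to world coordinates). Camera axes: x right, y down, z forward; pixel columns grow to the right and rows downward; lengths in mm; the calibration is good to about 2 mm. A picture is of the moment at which its call begins: read the wrist's pose just before it. camera_info takes no time and is no camera call; for the wrist camera it gives the pose at the moment of the call.
- arm.job_done(): hands the job in, once; it reports no verdict.
Trained networks look in the newest picture that a camera, given by its name, has taken for a name from the list of things; names that differ only in an ending like _2 or _b are one class to them, and where a whole thing is asked for, a point or a joint stands for the part that bears it (a point fixed in the world has none). Each returns a list of dicts, best first, with "confidence" (0 to 1); they miss things now and then, are a little off and sometimes report something else, mostly with a low value. They report only what shows in the picture. A call takes as long as a camera call. They do not tell look-alikes from the thing itself.
- arm.search_frame(thing, camera): "xyz" ([x, y, z] in mm, in world coordinates, good to about 4 mm: the middle of the surface that is visible of it).
- arm.place_of(thing, camera): "xyz" ([x, y, z] in mm, in world coordinates, good to about 4 mm: a listed point, or the origin of a listed thing).
The state is a dict: "clock": time; "joints": joint angles; "joint_vel": joint speeds; "joint_efforts": joint torques, N m; "position": TCP position; "ee_rot": TCP orientation; "contact_force": force on the tool from outside, world axes, zero at the start; "wrist_torque": the same for the moment, N m; "gripper_width": finger opening in mm.
Only numpy, scipy, OpenCV 4.12 (cv2) and the standard library are available. Lean on these libraries where they do the work, as an engineer would, in place of code of your own. Each camera call takes 0.05 s, during which the arm holds its last target.

## Task

Load the small cheese press: thread both loose steel ring weights onto the upright rod of its follower, the wide ring first, down onto the follower's hub, then the narrow ring on top of it. Lower each ring all the way down before letting go of it (do not drop it down the rod), leave both lying flat, and do not disturb the other things on the table.

Things in the scene. Friction and masses are not known exactly. Their poses are not given: they have to be found in the camera images.
- seat (a point): centre of the top of the press's hub, on the rod's axis, 106 mm above the table; z up. The hub is round, 40 mm across, and starts empty. The upright steel rod, 14 mm in diameter with a tapered tip, rises from it 80 mm above this point (tip 186 mm above the table).
- press: the small cheese press, fixed to the table, in a different place each time; origin at the table, under the rod. A 130 x 130 x 10 mm steel base, on it a perforated plastic cheese mould (105 mm across, rim 90 mm above the table), in it a white plastic follower disc (86 mm across, top 92 mm above the table) with the hub and rod on it.
- wide_centre (a point): centre (in the hole, half-way up) of the wide loose steel ring weight: outer diameter 58 mm, hole 22 mm, 30 mm high, about 0.45 kg; it lies flat on the table, z along its hole. To the left of the press, near or far. When seated on the hub its centre is 15 mm above the hub's top.
- narrow_centre (a point): centre (in the hole, half-way up) of the narrow loose steel ring weight: outer diameter 42 mm, hole 22 mm, 26 mm high, about 0.2 kg; it lies flat on the table to the left of the press, near or far, in the place the wide one does not have; z along its hole. When seated on the wide ring its centre is 43 mm above the hub's top.
- wide_ring: the same wide ring, origin at the centre of its underside
- narrow_ring: the same narrow ring, origin at the centre of its underside
- timer: bystander, to be left alone: round kitchen timer, green dial on a white base, 71 mm across, 38 mm high, loose; origin at the centre of its underside
- label_roll: bystander, to be left alone: roll of white labels lying flat, 93 mm across, 40 mm high, loose; origin at the centre of its underside
- check_weight: bystander, to be left alone: the larger of two small knobbed metal check weights standing near each other, 30 mm across, 36 mm high, loose; origin at the centre of its underside
Not all that is in view belongs to the job. What is shaped like the narrow_ring but purple or red is not meant.

How it is judged (in metres and radians):
On the way, in this order (a step that is already met when the one before it is completed fails the run):
1. the wide ring lies flat on the hub, round the rod, released (horizontal distance between wide_centre and seat below 0.006 m and z of wide_centre in the frame of seat between 0.011 and 0.019 m and angle between the z axis of wide_centre and the z axis of seat, either way round below 0.1 rad and contact force between wide_ring and the fingers below 0.05 N), for 0.2 s.
2. the narrow ring lies flat on the wide one, round the rod, released (horizontal distance between each of wide_centre, narrow_centre and seat below 0.006 m and z of wide_centre in the frame of seat between 0.011 and 0.019 m and angle between the z axis of each of wide_centre, narrow_centre and the z axis of seat, either way round below 0.1 rad and z of narrow_centre in the frame of seat between 0.039 and 0.047 m and contact force between narrow_ring and the fingers below 0.05 N), for 0.2 s.
At the end, for the whole second after the job is handed in: The wide ring lies on the hub and the narrow ring on the wide ring, each round the rod (centre within 6 mm of its axis), within 4 mm of its seated height, flat within 0.1 rad, and at rest (horizontal distance between each of wide_centre, narrow_centre and seat below 0.006 m and z of wide_centre in the frame of seat between 0.011 and 0.019 m and angle between the z axis of each of wide_centre, narrow_centre and the z axis of seat, either way round below 0.1 rad and z of narrow_centre in the frame of seat between 0.039 and 0.047 m and linear speed of each of wide_ring, narrow_ring below 0.02 m/s); the robot touches nothing.
It fails at once if the wide ring is dropped down the rod (falls free at over 0.5 m/s, some 13 mm of fall) (linear speed of wide_ring above 0.5 m/s and contact force between wide_ring and the fingers below 0.05 N and horizontal distance between wide_centre and seat below 0.02 m and z of wide_centre in the frame of seat above 0 m).
It fails at once if the narrow ring is dropped down the rod (falls free at over 0.5 m/s, some 13 mm of fall) (linear speed of narrow_ring above 0.5 m/s and contact force between narrow_ring and the fingers below 0.05 N and horizontal distance between narrow_centre and seat below 0.02 m and z of narrow_centre in the frame of seat above 0 m).
It fails at once if the timer is pushed more than 30 mm from its place (distance of timer from where it was at the start of the episode above 0.03 m).
It fails at once if the label roll is pushed more than 30 mm from its place (distance of label_roll from where it was at the start of the episode above 0.03 m).
It fails at once if the larger loose check weight is pushed more than 30 mm from its place (distance of check_weight from where it was at the start of the episode above 0.03 m).
It also fails if it takes over 69 s, if anything falls off the work surface, if the arm or the gripper's body presses on something with over 40 N, if the wrist force passes 120 N, or if a joint passes its speed limit or range.

## Working session

There is one attempt and no reset: what is moved stays moved. The work goes in short steps, Python scripts to look and compute and a tool call to move; the robot and the scene stay as the last step left them, time stands still between calls to the robot, and variables do not carry over. Pictures are saved under pics/ and viewed, and the job is handed in when it is done.

Besides the shell and the picture viewer there is one more tool, called by a JSON object that holds its "fn" and its "kwargs", one argument or row to a line. send_rows: Moves the arm, as the interface text tells. Its arguments: {"type":"object","properties":{"translation":{"type":"array"},"dr":{"type":"array"},"grip":{"type":"array"}},"required":["translation","dr","grip"]}

```bash
mkdir -p pics; ls; cat > h.py <<'E'
import numpy as np, cv2
from bench import arm
from scipy.spatial.transform import Rotation as R
def save(cam,name):
    im=arm.get_image(cam); cv2.imwrite(f'pics/{name}.png',im[:,:,::-1]); return im
def ray_plane(cam,px,z,info=None):
    i=info or arm.camera_info(cam)
    K=np.array([[i['fx'],0,i['cx']],[0,i['fy'],i['cy']],[0,0,1]])
    p=cv2.undistortPoints(np.array([[px]],float),K,np.array(i['D'],float))[0,0]
    T=np.array(i['cam_to_world']); d=T[:3,:3]@[p[0],p[1],1]; o=T[:3,3]
    return o+d*(z-o[2])/d[2]
def proj(cam,P,info=None):
    i=info or arm.camera_info(cam)
    K=np.array([[i['fx'],0,i['cx']],[0,i['fy'],i['cy']],[0,0,1]])
    T=np.linalg.inv(np.array(i['cam_to_world']))
    return cv2.projectPoints(np.atleast_2d(np.array(P,float)),cv2.Rodrigues(T[:3,:3])[0],T[:3,3],K,np.array(i['D'],float))[0][:,0]
E
python3 - <<'E'
from h import *
s=arm.read_state(); print(s)
save('top','top0');save('scene','scene0');save('wrist','wrist0')
for c in ['top','scene']:
    for t in ['seat','press','wide_centre','narrow_centre','timer','label_roll','check_weight']:
        print(c,t,[(np.round(d['xyz']),round(d['confidence'],2)) for d in arm.place_of(t,c)])
E
```

```text
pics
{'clock': 0.0, 'joints': array([ 1.51462655e+00,  3.85545669e-01,  6.62430328e-03, -5.13553819e-04,
       -1.19398516e+00, -2.58562694e-01]), 'joint_vel': array([ 0.00077626,  0.00159983,  0.00086361,  0.00080871, -0.00159253,
       -0.00050777]), 'joint_efforts': array([-8.87214956e-04, -3.92293561e+01,  1.88409001e+01,  4.18623537e+00,
       -4.54081179e-03, -7.15202191e-07]), 'position': array([193.29562968, 593.74446646, 230.22539271]), 'ee_rot': array([ 9.87628036e-01, -1.56811006e-01, -1.30851312e-04,  1.07381043e-03]), 'contact_force': array([-0.48411929, -0.16361229,  0.36580589]), 'wrist_torque': array([-0.05527217, -0.02240504,  0.03110617]), 'gripper_width': 85.51749765363577}
top seat [(array([ 476., -294.,  107.]), 0.55)]
top press [(array([ 479., -291.,    2.]), 0.95), (array([552., 237.,  -1.]), 0.37)]
top wide_centre [(array([542.,  68.,  14.]), 0.76)]
top narrow_centre [(array([552., 236.,  10.]), 0.72), (array([589., 340.,  12.]), 0.61), (array([502., 152.,  15.]), 0.51)]
top timer [(array([387., 287.,   2.]), 0.85)]
top label_roll [(array([386., 102.,   2.]), 0.96)]
top check_weight [(array([ 574., -118.,    1.]), 0.59)]
scene seat [(array([ 480., -295.,  108.]), 0.89)]
scene press [(array([ 482., -294.,    2.]), 0.88), (array([ 575., -116.,   -2.]), 0.68)]
scene wide_centre [(array([545.,  63.,  14.]), 0.76)]
scene narrow_centre [(array([558., 235.,  17.]), 0.64), (array([506., 156.,  16.]), 0.62), (array([588., 337.,  14.]), 0.53)]
scene timer [(array([388., 287.,   2.]), 0.65), (array([386., 107.,   1.]), 0.34)]
scene label_roll [(array([385., 107.,  -1.]), 0.61)]
scene check_weight [(array([ 571., -120.,    1.]), 0.52)]
```

View pics/top0.png

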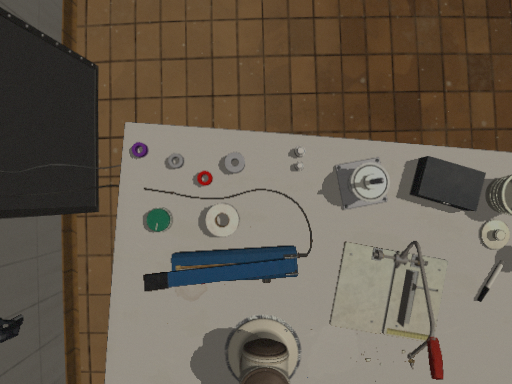

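View pics/scene0.png

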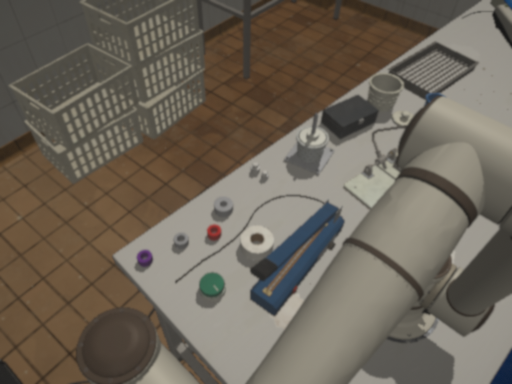

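```bash
python3 - <<'E'
from h import *
for c in ['top','scene','wrist']:
    print(c,{k:np.round(v,2).tolist() for k,v in arm.camera_info(c).items()})
for n,p in dict(seat=[478,-294,106],tip=[478,-294,186],wide=[543,66,30],n1=[555,236,26],n2=[589,339,26],n3=[504,154,26],cw=[573,-119,36]).items():
    print(n,proj('top',p).round(),proj('scene',p).round())
E
```

```text
top {'fx': 374.27, 'fy': 374.27, 'cx': 250.66, 'cy': 186.99, 'D': [-0.06, 0.0, 0.0, 0.0, 0.0], 'cam_to_world': [[-0.02, -1.0, 0.03, 441.37], [-1.0, 0.02, 0.01, 11.81], [-0.01, -0.03, -1.0, 1071.81], [0.0, 0.0, 0.0, 1.0]]}
scene {'fx': 427.47, 'fy': 427.47, 'cx': 249.41, 'cy': 191.06, 'D': [-0.02, 0.0, 0.0, 0.0, 0.0], 'cam_to_world': [[-0.77, -0.49, 0.41, -16.26], [-0.64, 0.58, -0.5, 636.03], [0.01, -0.65, -0.76, 1024.46], [0.0, 0.0, 0.0, 1.0]]}
wrist {'fx': 323.04, 'fy': 323.04, 'cx': 257.12, 'cy': 195.37, 'D': [-0.03, 0.0, 0.0, 0.0, 0.0], 'cam_to_world': [[-0.31, -0.9, -0.3, 270.28], [-0.95, 0.29, 0.1, 570.04], [0.0, 0.31, -0.95, 373.42], [0.0, 0.0, 0.0, 1.0]]}
seat [[372. 181.]] [[312. 132.]]
tip [[383. 180.]] [[316. 113.]]
wide [[234. 162.]] [[223. 204.]]
n1 [[174. 159.]] [[179. 239.]]
n2 [[138. 148.]] [[143. 256.]]
n3 [[203. 177.]] [[212. 230.]]
cw [[301. 149.]] [[254. 164.]]
```

The grey narrow ring is at (175,160) in the top view, with the purple (139,150) and red (205,178) decoys beside it. The wide ring is at (234,162) and the press at (370,182). I'll move above the wide ring for a wrist look.

{"fn": "send_rows", "kwargs": {
  "translation": [
    [33,26,0],
    [33,26,0],
    [33,26,0],
    [33,26,0],
    [33,26,0]
  ],
  "dr": [
    [0,0,0],
    [0,0,0],
    [0,0,0],
    [0,0,0],
    [0,0,0]
  ],
  "grip": [85,85,85,85,85]
}}

```text
clock: 1.48
position: [310.8, 418.4, 231.6]
ee_rot: [0.988, -0.157, 0.0, -0.0]
contact_force: [0.8, 0.6, -0.0]
gripper_width: 85.1
```

{"fn": "send_rows", "kwargs": {
  "translation": [
    [33,26,0],
    [33,26,0],
    [33,26,0],
    [33,26,0],
    [33,26,0]
  ],
  "dr": [
    [0,0,0],
    [0,0,0],
    [0,0,0],
    [0,0,0],
    [0,0,0]
  ],
  "grip": [85,85,85,85,85]
}}

```text
clock: 2.1
position: [427.4, 243.7, 231.6]
ee_rot: [0.988, -0.157, 0.0, -0.0]
contact_force: [0.9, 1.8, -0.1]
gripper_width: 85.2
```

{"fn": "send_rows", "kwargs": {
  "translation": [
    [33,26,0],
    [33,26,0],
    [33,26,0],
    [33,26,0],
    [33,26,0]
  ],
  "dr": [
    [0,0,0],
    [0,0,0],
    [0,0,0],
    [0,0,0],
    [0,0,0]
  ],
  "grip": [85,85,85,85,85]
}}

```text
clock: 2.72
position: [544.1, 69.0, 231.5]
ee_rot: [0.988, -0.157, 0.0, -0.0]
contact_force: [0.7, 0.1, 0.1]
gripper_width: 85.1
```

```bash
cat > look.py <<'E'
from h import *
import sys
def st():
    s=arm.read_state(); 
    print('t',round(s['clock'],2),'pos',s['position'].round(1),'rv',R.from_quat(s['ee_rot']).as_matrix().round(3).tolist(),'F',s['contact_force'].round(1),'w',round(s['gripper_width'],1),'q',s['joints'].round(2)); return s
if __name__=='__main__':
    s=st(); save('wrist',sys.argv[1])
    for t in sys.argv[2:]:
        print(t,[(np.round(d['xyz'],1),round(d['confidence'],2),proj('wrist',d['xyz']).round()) for d in arm.place_of(t,'wrist')])
E
python3 look.py w1 wide_centre narrow_centre
```

```text
t 2.73 pos [544.1  69.  231.5] rv [[0.951, -0.31, 0.001], [-0.31, -0.951, 0.0], [0.0, -0.0, -1.0]] F [0.7 0.1 0.1] w 85.1 q [ 0.42  0.25 -0.18  0.   -1.13  0.83]
wide_centre [(array([546.3,  65.9,  17.6]), 0.62, array([[258., 162.]]))]
narrow_centre [(array([554.2, 232.2,  11.9]), 0.88, array([[124., 197.]])), (array([587.3, 338.9,  11.6]), 0.79, array([[ 32., 199.]])), (array([501.4, 153.6,  15.8]), 0.62, array([[201., 219.]]))]
```

View pics/w1.png

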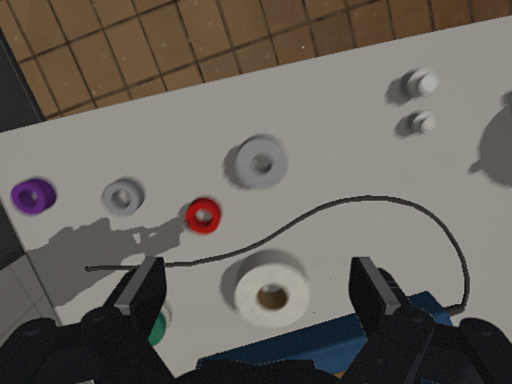

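```bash
cat >> h.py <<'E'
def circ(c,r,z,n=72):
    a=np.linspace(0,2*np.pi,n,endpoint=False); return np.c_[c[0]+r*np.cos(a),c[1]+r*np.sin(a),np.full(n,z)]
def fitring(cam,im,c0,circles,span=12,step=0.5,info=None):
    """circles: list of (r,z). maximise mean gradient along projected normals"""
    info=info or arm.camera_info(cam)
    g=cv2.GaussianBlur(cv2.cvtColor(im,cv2.COLOR_RGB2GRAY).astype(np.float32),(0,0),1.0)
    gx=cv2.Sobel(g,cv2.CV_32F,1,0);gy=cv2.Sobel(g,cv2.CV_32F,0,1)
    best=[]
    for dx in np.arange(-span,span+.1,step):
        for dy in np.arange(-span,span+.1,step):
            s=0
            for r,z in circles:
                P=proj(cam,circ((c0[0]+dx,c0[1]+dy),r,z),info).astype(np.float32)
                n=P-P.mean(0); n/=np.linalg.norm(n,axis=1)[:,None]
                u=cv2.remap(gx,P[:,0],P[:,1],cv2.INTER_LINEAR)[:,0];v=cv2.remap(gy,P[:,0],P[:,1],cv2.INTER_LINEAR)[:,0]
                s+=np.minimum(np.abs(u*n[:,0]+v*n[:,1]),60).mean()
            best.append((s,c0[0]+dx,c0[1]+dy))
    best.sort(reverse=True); return best[:4]
def overlay(cam,im,circles,name,crop,info=None,k=4):
    x0,y0,x1,y1=crop
    o=cv2.resize(im[y0:y1,x0:x1,::-1],None,fx=k,fy=k,interpolation=cv2.INTER_CUBIC)
    for c,r,z,col in circles:
        P=(proj(cam,circ(c,r,z),info)-[x0,y0]+.5)*k
        cv2.polylines(o,[P.astype(np.int32)],True,col,1)
    cv2.imwrite(f'pics/{name}.png',o)
E
python3 - <<'E'
from h import *
im=cv2.imread('pics/w1.png')[:,:,::-1].copy()
info=arm.camera_info('wrist')
b=fitring('wrist',im,(545,66),[(29,30),(11,30)],info=info);print(np.round(b,1))
c=b[0][1:]
n=fitring('wrist',im,(554,234),[(21,26),(11,26)],info=info);print(np.round(n,1))
overlay('wrist',im,[(c,29,30,(0,0,255)),(c,11,30,(0,255,0)),(c,29,0,(255,0,0))],'o1',(210,110,320,210),info)
it=arm.camera_info('top'); tp=cv2.imread('pics/top0.png')[:,:,::-1].copy()
print(np.round(fitring('top',tp,(545,66),[(29,30),(11,30)],info=it),1))
print(np.round(fitring('top',tp,(554,234),[(21,26),(11,26)],info=it),1))
E
```

```text
[[ 89.1 547.   62.5]
 [ 88.9 547.   62. ]
 [ 88.4 547.   63. ]
 [ 87.7 547.   61.5]]
[[ 99.  556.5 229. ]
 [ 99.  556.  229.5]
 [ 99.  556.5 229.5]
 [ 98.6 556.  229. ]]
[[106.6 542.   65. ]
 [106.5 542.5  65. ]
 [106.4 542.   64.5]
 [106.4 542.5  64.5]]
[[ 97.3 548.  242.5]
 [ 97.1 549.  243. ]
 [ 97.1 548.5 242.5]
 [ 97.  547.5 242.5]]
```

View pics/o1.png

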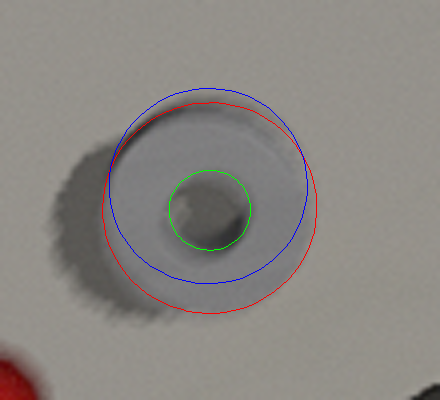

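{"fn": "send_rows", "kwargs": {
  "translation": [
    [2,3.5,30],
    [0,0,40],
    [0,0,40],
    [0,0,0],
    [0,0,0]
  ],
  "dr": [
    [0,0,0],
    [0,0,0],
    [0,0,0],
    [0,0,0],
    [0,0,0]
  ],
  "grip": [85,85,85,85,85]
}}

```text
clock: 3.5
position: [545.3, 67.0, 123.0]
ee_rot: [0.988, -0.156, 0.001, -0.0]
contact_force: [-0.1, -0.3, 0.9]
gripper_width: 85.2
```

```bash
python3 look.py w2 wide_centre; python3 - <<'E'
from h import *
im=cv2.imread('pics/w2.png')[:,:,::-1].copy()
info=arm.camera_info('wrist')
for cs in ([(29,30)],[(11,30)],[(29,30),(11,30)]):
    b=fitring('wrist',im,(545,65),cs,info=info);print(np.round(b[:2],1))
c=b[0][1:]
p=proj('wrist',[*c,30])[0].astype(int)
overlay('wrist',im,[(c,29,30,(0,0,255)),(c,11,30,(0,255,0)),(c,29,0,(255,0,0))],'o2',(p[0]-80,max(p[1]-70,0),p[0]+80,p[1]+70),info)
E
```

```text
t 3.5 pos [545.3  67.  123. ] rv [[0.951, -0.308, 0.003], [-0.308, -0.951, 0.0], [0.002, -0.001, -1.0]] F [-0.1 -0.3  0.9] w 85.2 q [ 0.42  0.36 -0.33  0.   -0.88  0.84]
wide_centre [(array([546. ,  68. ,  13.4]), 0.7, array([[257., 192.]]))]
[[ 52.6 544.5  66.5]
 [ 51.7 544.5  67. ]]
[[ 57.6 545.5  67.5]
 [ 57.5 544.5  67. ]]
[[109.9 544.5  66.5]
 [109.2 544.5  67. ]]
```

View pics/o2.png

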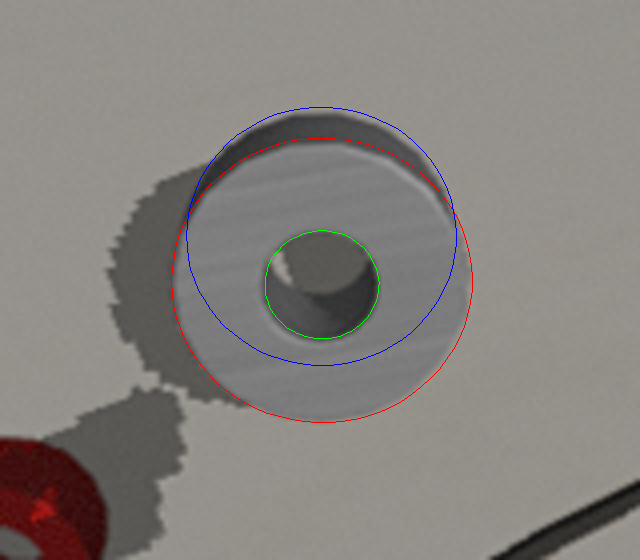

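{"fn": "send_rows", "kwargs": {
  "translation": [
    [-0.7,0.5,30],
    [0,0,40],
    [0,0,28],
    [0,0,10],
    [0,0,0]
  ],
  "dr": [
    [0,0,0],
    [0,0,0],
    [0,0,0],
    [0,0,0],
    [0,0,0]
  ],
  "grip": [85,85,85,85,85]
}}

```text
clock: 4.22
position: [544.1, 66.2, 14.0]
ee_rot: [0.988, -0.157, 0.001, -0.0]
contact_force: [0.7, 0.2, 0.6]
gripper_width: 85.2
```

{"fn": "send_rows", "kwargs": {
  "translation": [
    [0,0,0],
    [0,0,0],
    [0,0,0],
    [0,0,0],
    [0,0,0]
  ],
  "dr": [
    [0,0,0],
    [0,0,0],
    [0,0,0],
    [0,0,0],
    [0,0,0]
  ],
  "grip": [70,60,50,45,45]
}}

```text
clock: 4.85
position: [544.3, 66.4, 15.3]
ee_rot: [0.988, -0.157, 0.001, -0.001]
contact_force: [-1.9, 0.9, 7.6]
gripper_width: 55.5
```

```bash
python3 look.py w3
```

```text
t 4.85 pos [544.3  66.4  15.3] rv [[0.951, -0.309, 0.003], [-0.309, -0.951, 0.001], [0.002, -0.002, -1.0]] F [-1.9  0.9  7.6] w 55.5 q [ 0.42  0.51 -0.43  0.   -0.63  0.84]
```

View pics/w3.png

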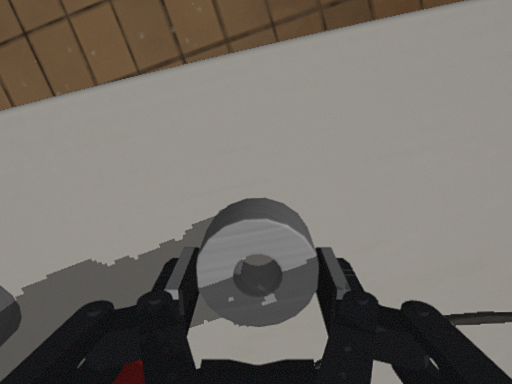

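{"fn": "send_rows", "kwargs": {
  "translation": [
    [0,0,-10],
    [0,0,-30],
    [0,0,-40],
    [0,0,-40],
    [0,0,-40]
  ],
  "dr": [
    [0,0,0],
    [0,0,0],
    [0,0,0],
    [0,0,0],
    [0,0,0]
  ],
  "grip": [45,45,45,45,45]
}}

```text
clock: 5.52
position: [542.2, 65.7, 174.1]
ee_rot: [0.988, -0.157, -0.001, 0.0]
contact_force: [0.6, 0.7, -3.8]
gripper_width: 55.1
```

{"fn": "send_rows", "kwargs": {
  "translation": [
    [0,0,-40],
    [0,0,-25],
    [0,0,0],
    [0,0,0],
    [0,0,0]
  ],
  "dr": [
    [0,0,0],
    [0,0,0],
    [0,0,0],
    [0,0,0],
    [0,0,0]
  ],
  "grip": [45,45,45,45,45]
}}

```text
clock: 6.15
position: [542.3, 65.7, 236.3]
ee_rot: [0.988, -0.157, -0.002, 0.001]
contact_force: [0.0, 0.0, -5.6]
gripper_width: 55.0
```

```bash
python3 look.py w4;  python3 - <<'E'
from h import *
im=cv2.imread('pics/w4.png')[:,:,::-1].copy()
info=arm.camera_info('wrist'); s=arm.read_state(); p0=s['position']
for h in (13,14,15,16,17,18,19):
    zt=p0[2]+h
    b=fitring('wrist',im,p0[:2],[(29,zt),(11,zt)],info=info,span=6);print(h,np.round(b[:1],1))
zt=p0[2]+16;b=fitring('wrist',im,p0[:2],[(29,zt),(11,zt)],info=info,span=6)
c=b[0][1:]
p=proj('wrist',[*c,zt])[0].astype(int)
overlay('wrist',im,[(c,29,zt,(0,0,255)),(c,11,zt,(0,255,0)),(c,29,zt-30,(255,0,0))],'o4',(p[0]-80,max(p[1]-80,0),p[0]+80,p[1]+70),info)
E
```

```text
t 6.15 pos [542.3  65.7 236.3] rv [[0.951, -0.31, -0.004], [-0.31, -0.951, -0.001], [-0.003, 0.002, -1.0]] F [ 0.   0.  -5.6] w 55.0 q [ 0.42  0.25 -0.18 -0.   -1.15  0.84]
13 [[113.1 541.6  66.7]]
14 [[109.8 542.1  66.2]]
15 [[105.8 543.1  66.2]]
16 [[ 94.  543.6  65.7]]
17 [[ 87.1 544.6  65.2]]
18 [[ 84.7 545.6  65.2]]
19 [[ 80.9 546.1  65.2]]
```

View pics/o4.png

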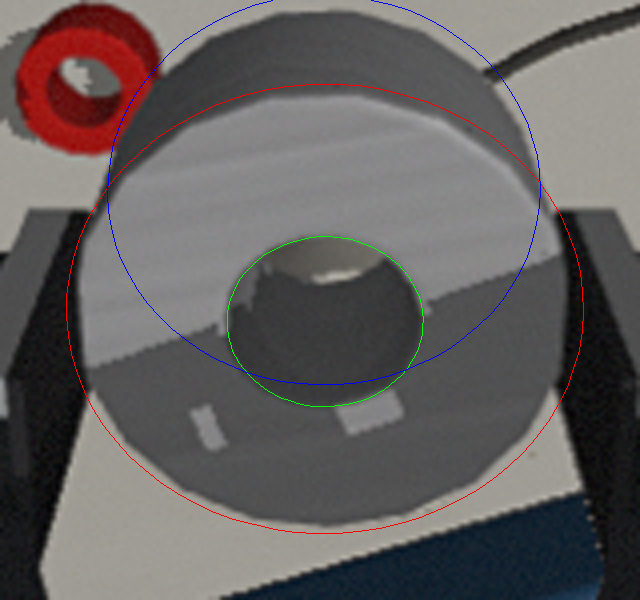

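```bash
python3 - <<'E'
from h import *
im=cv2.imread('pics/w4.png')[:,:,::-1].copy()
info=arm.camera_info('wrist'); s=arm.read_state(); p0=s['position']
for h in range(4,15):
    zt=p0[2]+h
    b=fitring('wrist',im,p0[:2],[(29,zt),(11,zt)],info=info,span=6);b1=fitring('wrist',im,p0[:2],[(11,zt)],info=info,span=6);print(h,np.round(b[0],1),np.round(b1[0],1))
h=10
zt=p0[2]+h;b=fitring('wrist',im,p0[:2],[(29,zt),(11,zt)],info=info,span=6)
c=b[0][1:]
p=proj('wrist',[*c,zt])[0].astype(int)
overlay('wrist',im,[(c,29,zt,(0,0,255)),(c,11,zt,(0,255,0)),(c,29,zt-30,(255,0,0))],'o4b',(p[0]-80,max(p[1]-80,0),p[0]+80,p[1]+70),info)
E
```

```text
4 [ 69.6 536.6  66.7] [ 39.5 536.6  66.7]
5 [ 77.  537.6  67.7] [ 39.7 537.1  66.7]
6 [ 91.4 537.6  67.7] [ 41.5 538.1  67.7]
7 [100.8 538.6  67.7] [ 44.2 538.6  67.7]
8 [105.8 539.1  67.2] [ 46.8 539.1  67.2]
9 [109.4 539.6  67.2] [ 49.8 539.6  67.2]
10 [111.7 540.1  67.2] [ 51.7 540.1  67.2]
11 [112.9 540.6  67.2] [ 53.5 540.6  66.7]
12 [114.8 541.1  66.7] [ 55.7 541.1  66.7]
13 [113.1 541.6  66.7] [ 56.3 541.6  66.7]
14 [109.8 542.1  66.2] [ 56.9 542.1  66.2]
```

View pics/o4b.png

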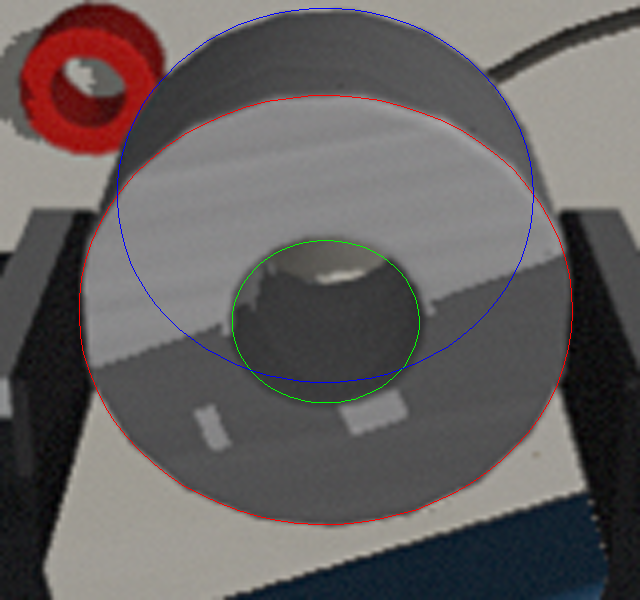

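{"fn": "send_rows", "kwargs": {
  "translation": [
    [-4,36,0],
    [-4,36,0],
    [-4,36,0],
    [-4,36,0],
    [-4,36,0]
  ],
  "dr": [
    [0,0,0],
    [0,0,0],
    [0,0,0],
    [0,0,0],
    [0,0,0]
  ],
  "grip": [45,45,45,45,45]
}}

```text
clock: 6.82
position: [467.7, -100.0, 237.6]
ee_rot: [0.988, -0.157, -0.001, 0.0]
contact_force: [0.3, 0.1, -4.3]
gripper_width: 54.9
```

{"fn": "send_rows", "kwargs": {
  "translation": [
    [-4,36,0],
    [-4,36,0],
    [-4,36,0],
    [-4,36,0],
    [-3,36,0]
  ],
  "dr": [
    [0,0,0],
    [0,0,0],
    [0,0,0],
    [0,0,0],
    [0,0,0]
  ],
  "grip": [45,45,45,45,45]
}}

```text
clock: 7.45
position: [393.9, -265.1, 237.6]
ee_rot: [0.988, -0.157, -0.001, -0.0]
contact_force: [0.3, -0.1, -4.3]
gripper_width: 55.2
```

{"fn": "send_rows", "kwargs": {
  "translation": [
    [0,0,0],
    [0,0,0],
    [0,0,0],
    [0,0,0],
    [0,0,0]
  ],
  "dr": [
    [0,0,0],
    [0,0,0],
    [0,0,0],
    [0,0,0],
    [0,0,0]
  ],
  "grip": [45,45,45,45,45]
}}

```text
clock: 8.07
position: [395.1, -263.9, 238.4]
ee_rot: [0.988, -0.156, 0.0, -0.0]
contact_force: [0.1, -0.4, -4.2]
gripper_width: 55.4
```

```bash
python3 look.py w5 seat press; python3 - <<'E'
from h import *
save('top','top5')
for t in ['seat','press']: print(t,[(np.round(d['xyz'],1),round(d['confidence'],2)) for d in arm.place_of(t,'top')])
E
```

```text
t 8.07 pos [ 395.1 -263.9  238.4] rv [[0.951, -0.309, 0.0], [-0.309, -0.951, -0.0], [0.0, -0.0, -1.0]] F [ 0.1 -0.4 -4.2] w 55.4 q [-0.25  0.12 -0.33 -0.   -1.12  1.5 ]
seat [(array([ 473.4, -292.2,  106. ]), 0.58, array([[261.,  85.]]))]
press [(array([ 478.3, -291.9,    0.9]), 0.72, array([[258.,  82.]]))]
seat [(array([ 479.5, -291. ,  106.5]), 0.96), (array([383.1, 102.5,   0.4]), 0.49)]
press [(array([ 4.790e+02, -2.913e+02,  2.000e-01]), 0.9)]
```

View pics/w5.png

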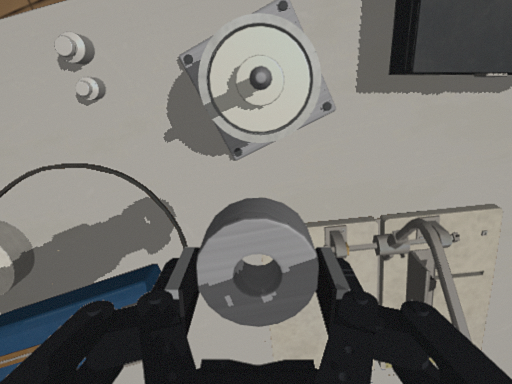

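```bash
python3 - <<'E'
from h import *
im=cv2.imread('pics/w5.png')[:,:,::-1].copy()
info=arm.camera_info('wrist'); s=arm.read_state(); p0=s['position']; print(p0)
fits={}
for nm,cs in dict(fol=[(43,92)],rim=[(52.5,90)],hub=[(20,106)],all=[(43,92),(52.5,90),(20,106)],tip=[(7,176)]).items():
    b=fitring('wrist',im,(478,-292),cs,info=info,span=7); print(nm,np.round(b[:2],1)); fits[nm]=b[0][1:]
c=fits['all']
overlay('wrist',im,[(c,43,92,(0,0,255)),(c,52.5,90,(0,255,0)),(c,20,106,(255,0,0)),(c,7,176,(0,255,255)),(c,1,186,(255,0,255))],'o5',(170,0,350,150),info)
it=arm.camera_info('top'); tp=cv2.imread('pics/top0.png')[:,:,::-1].copy()
print(np.round(fitring('top',tp,(478,-292),[(43,92),(52.5,90),(20,106)],info=it)[0],1))
for h in range(9,15):
    zt=p0[2]+h
    b=fitring('wrist',im,p0[:2],[(29,zt),(11,zt)],info=info,span=6);print(h,np.round(b[0],1), np.round(b[0][1:]-p0[:2],1))
E
```

```text
[ 394.88637678 -264.20606513  238.34295776]
fol [[  60.   477.5 -292.5]
 [  59.9  477.  -292.5]]
rim [[  45.2  477.  -292.5]
 [  44.8  477.  -292. ]]
hub [[  37.1  477.  -293. ]
 [  36.3  477.5 -293.5]]
all [[ 140.2  477.  -292.5]
 [ 140.1  477.  -293. ]]
tip [[  60.   478.  -292. ]
 [  60.   478.  -292.5]]
[ 134.7  481.5 -293. ]
9 [ 108.4  391.9 -262.7] [-3.   1.5]
10 [ 110.9  392.4 -262.7] [-2.5  1.5]
11 [ 111.8  392.9 -262.7] [-2.   1.5]
12 [ 113.6  393.4 -263.2] [-1.5  1. ]
13 [ 112.3  393.9 -263.2] [-1.  1.]
14 [ 109.3  394.9 -263.2] [0. 1.]
```

View pics/o5.png

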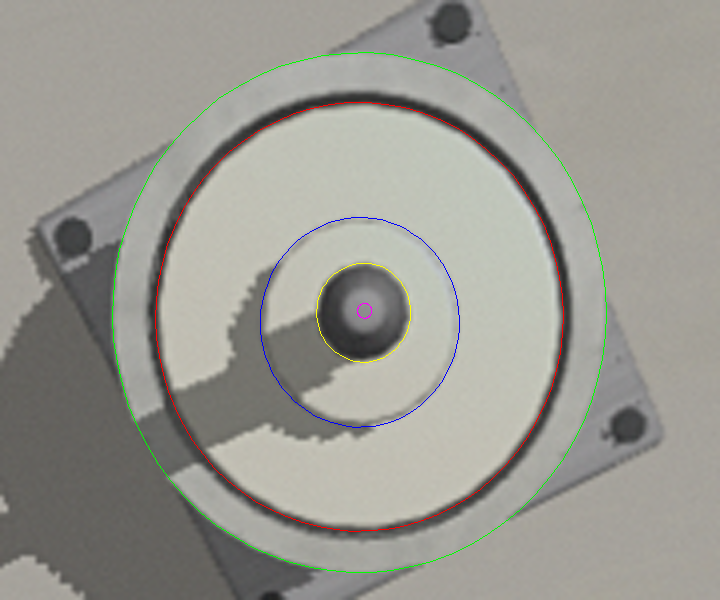

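{"fn": "send_rows", "kwargs": {
  "translation": [
    [22,0.5,0],
    [22,0.5,0],
    [22,0.5,0],
    [22.5,0.5,0],
    [0,0,10]
  ],
  "dr": [
    [0,0,0],
    [0,0,0],
    [0,0,0],
    [0,0,0],
    [0,0,0]
  ],
  "grip": [45,45,45,45,45]
}}

```text
clock: 9.0
position: [480.2, -294.2, 228.3]
ee_rot: [0.988, -0.157, 0.001, 0.0]
contact_force: [-1.7, 0.9, -4.6]
gripper_width: 54.8
```

{"fn": "send_rows", "kwargs": {
  "translation": [
    [0,0,8],
    [0,0,0],
    [0,0,0],
    [0,0,0],
    [0,0,0]
  ],
  "dr": [
    [0,0,0],
    [0,0,0],
    [0,0,0],
    [0,0,0],
    [0,0,0]
  ],
  "grip": [45,45,45,45,45]
}}

```text
clock: 9.62
position: [478.4, -293.6, 220.7]
ee_rot: [0.988, -0.157, 0.0, 0.0]
contact_force: [-0.0, -0.9, -4.6]
gripper_width: 55.0
```

```bash
python3 look.py w6; python3 - <<'E'
from h import *
im=cv2.imread('pics/w6.png')[:,:,::-1].copy()
info=arm.camera_info('wrist'); s=arm.read_state(); p0=s['position']; print(p0)
for h in range(10,15):
    zt=p0[2]+h
    b=fitring('wrist',im,p0[:2],[(29,zt),(11,zt)],info=info,span=6);print(h,np.round(b[0],1), np.round(b[0][1:]-p0[:2],1))
    if h==12:c=b[0][1:]
zt=p0[2]+12; r=(477.3,-292.5)
overlay('wrist',im,[(c,29,zt,(0,0,255)),(c,11,zt,(0,255,0)),(c,11,zt-30,(255,0,0)),(r,7,176,(0,255,255)),(r,1,186,(255,0,255))],'o6',(170,150,350,350),info)
save('scene','sc6')
E
```

```text
t 9.62 pos [ 478.4 -293.6  220.7] rv [[0.951, -0.31, 0.001], [-0.31, -0.951, -0.0], [0.001, 0.0, -1.0]] F [-0.  -0.9 -4.6] w 55.0 q [-0.26  0.28 -0.17  0.   -1.12  1.52]
[ 478.42314639 -293.58192529  220.61994546]
10 [ 110.6  475.9 -292.1] [-2.5  1.5]
11 [ 111.6  476.4 -292.1] [-2.   1.5]
12 [ 113.   476.9 -292.6] [-1.5  1. ]
13 [ 112.5  477.4 -292.6] [-1.  1.]
14 [ 107.9  478.4 -292.6] [0. 1.]
```

View pics/o6.png

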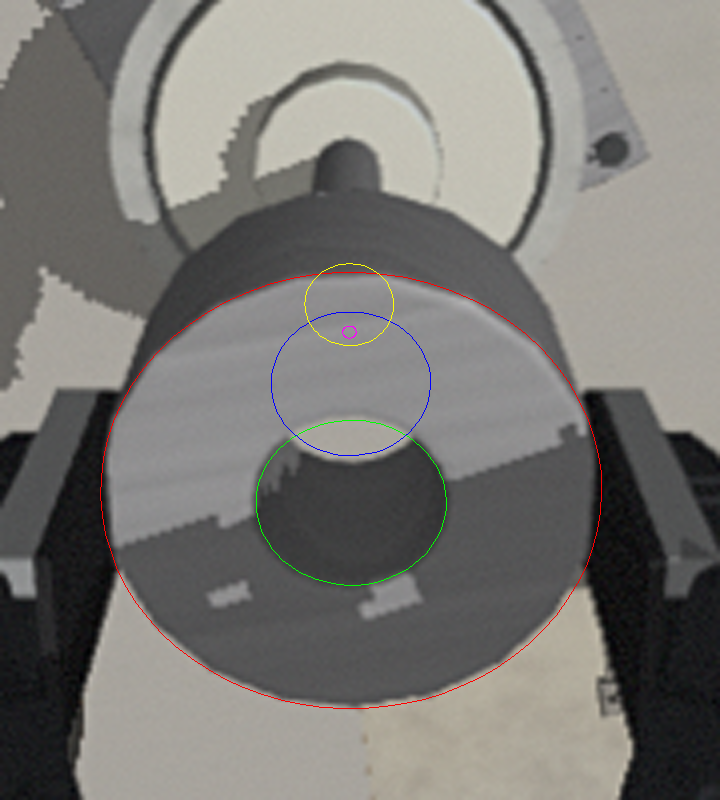

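View pics/sc6.png

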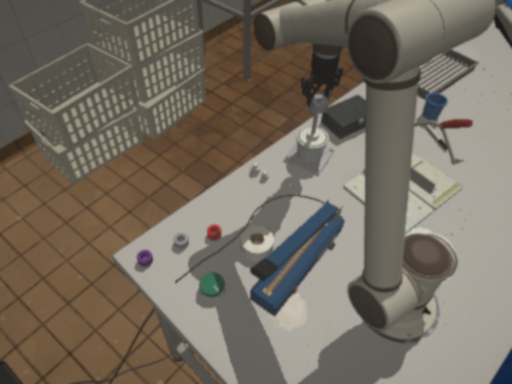

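{"fn": "send_rows", "kwargs": {
  "translation": [
    [0,0,8],
    [0,0,8],
    [0,0,8],
    [0,0,8],
    [0,0,8]
  ],
  "dr": [
    [0,0,0],
    [0,0,0],
    [0,0,0],
    [0,0,0],
    [0,0,0]
  ],
  "grip": [45,45,45,45,45]
}}

```text
clock: 10.35
position: [478.3, -293.6, 179.6]
ee_rot: [0.988, -0.157, -0.0, 0.0]
contact_force: [-0.5, 0.0, -4.0]
gripper_width: 55.5
```

```bash
python3 look.py w7; python3 - <<'E'
from h import *
save('scene','sc7')
im=cv2.imread('pics/sc7.png'); cv2.imwrite('pics/sc7c.png',cv2.resize(im[60:180,260:380],None,fx=5,fy=5,interpolation=cv2.INTER_CUBIC))
E
```

```text
t 10.35 pos [ 478.3 -293.6  179.6] rv [[0.951, -0.31, -0.0], [-0.31, -0.951, 0.0], [-0.0, 0.0, -1.0]] F [-0.5  0.  -4. ] w 55.5 q [-0.26  0.32 -0.23  0.   -1.02  1.52]
```

View pics/w7.png

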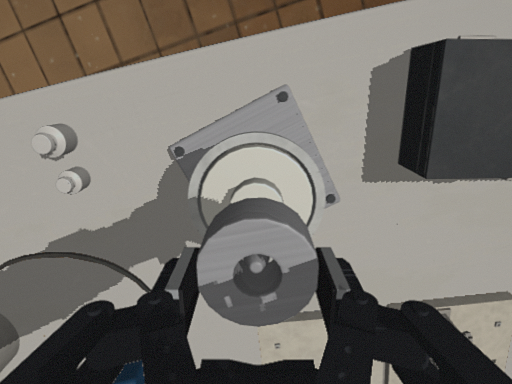

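View pics/sc7c.png

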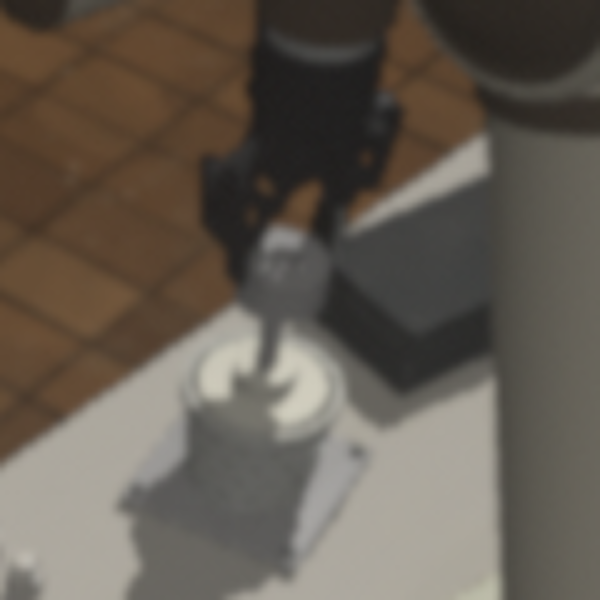

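The rod tip shows inside the hole at (258,263), centred and with no side force. I'll keep lowering.

{"fn": "send_rows", "kwargs": {
  "translation": [
    [0,0,9],
    [0,0,9],
    [0,0,9],
    [0,0,9],
    [0,0,9]
  ],
  "dr": [
    [0,0,0],
    [0,0,0],
    [0,0,0],
    [0,0,0],
    [0,0,0]
  ],
  "grip": [45,45,45,45,45]
}}

```text
clock: 11.08
position: [478.4, -293.6, 134.7]
ee_rot: [0.988, -0.157, -0.0, 0.0]
contact_force: [-0.4, -0.1, -4.6]
gripper_width: 55.3
```

{"fn": "send_rows", "kwargs": {
  "translation": [
    [0,0,1],
    [0,0,1],
    [0,0,1],
    [0,0,1],
    [0,0,0]
  ],
  "dr": [
    [0,0,0],
    [0,0,0],
    [0,0,0],
    [0,0,0],
    [0,0,0]
  ],
  "grip": [45,45,45,45,45]
}}

```text
clock: 11.7
position: [478.4, -293.6, 131.4]
ee_rot: [0.988, -0.157, 0.0, 0.0]
contact_force: [-0.9, 0.4, -4.3]
gripper_width: 54.9
```

```bash
python3 look.py w8; python3 - <<'E'
from h import *
im=cv2.imread('pics/w8.png')[:,:,::-1].copy()
info=arm.camera_info('wrist'); s=arm.read_state(); p0=s['position']; print(p0)
for h in range(10,15):
    zt=p0[2]+h
    b=fitring('wrist',im,p0[:2],[(29,zt),(11,zt)],info=info,span=6);print(h,np.round(b[0],1), np.round(b[0][1:]-p0[:2],1))
overlay('wrist',im,[],'o8',(170,150,350,350),info)
E
```

```text
t 11.7 pos [ 478.4 -293.6  131.4] rv [[0.951, -0.31, 0.0], [-0.31, -0.951, -0.0], [0.0, -0.0, -1.0]] F [-0.9  0.4 -4.3] w 54.9 q [-0.26  0.37 -0.29 -0.   -0.91  1.52]
[ 478.39661863 -293.59476883  131.41451554]
10 [  97.4  475.9 -292.1] [-2.5  1.5]
11 [  98.8  476.4 -292.1] [-2.   1.5]
12 [  99.3  476.9 -292.6] [-1.5  1. ]
13 [  99.3  477.4 -292.6] [-1.  1.]
14 [  95.6  477.9 -293.1] [-0.5  0.5]
```

View pics/o8.png

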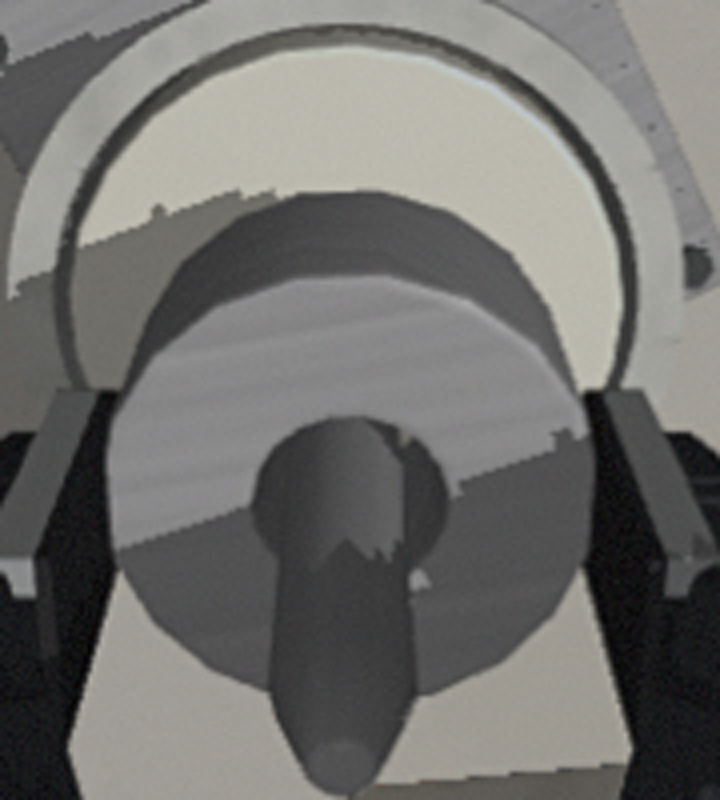

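{"fn": "send_rows", "kwargs": {
  "translation": [
    [0,0,1],
    [0,0,1],
    [0,0,1],
    [0,0,1],
    [0,0,0]
  ],
  "dr": [
    [0,0,0],
    [0,0,0],
    [0,0,0],
    [0,0,0],
    [0,0,0]
  ],
  "grip": [45,45,45,45,45]
}}

```text
clock: 12.38
position: [478.3, -293.5, 127.2]
ee_rot: [0.988, -0.157, -0.0, -0.0]
contact_force: [-0.0, 0.5, -5.1]
gripper_width: 55.0
```

{"fn": "send_rows", "kwargs": {
  "translation": [
    [0,0,1],
    [0,0,0],
    [0,0,1],
    [0,0,0],
    [0,0,0]
  ],
  "dr": [
    [0,0,0],
    [0,0,0],
    [0,0,0],
    [0,0,0],
    [0,0,0]
  ],
  "grip": [45,45,45,45,45]
}}

```text
clock: 13.0
position: [478.4, -293.6, 125.3]
ee_rot: [0.988, -0.157, -0.0, 0.0]
contact_force: [0.5, -0.4, -4.4]
gripper_width: 55.0
```

{"fn": "send_rows", "kwargs": {
  "translation": [
    [0,0,0.5],
    [0,0,0.5],
    [0,0,0.5],
    [0,0,0],
    [0,0,0]
  ],
  "dr": [
    [0,0,0],
    [0,0,0],
    [0,0,0],
    [0,0,0],
    [0,0,0]
  ],
  "grip": [45,45,45,45,45]
}}

```text
clock: 13.62
position: [478.4, -293.6, 123.8]
ee_rot: [0.988, -0.157, 0.0, -0.0]
contact_force: [-0.2, -0.2, -5.3]
gripper_width: 55.3
```

{"fn": "send_rows", "kwargs": {
  "translation": [
    [0,0,0.5],
    [0,0,0.5],
    [0,0,0],
    [0,0,0],
    [0,0,0]
  ],
  "dr": [
    [0,0,0],
    [0,0,0],
    [0,0,0],
    [0,0,0],
    [0,0,0]
  ],
  "grip": [45,45,45,45,45]
}}

```text
clock: 14.25
position: [478.4, -293.6, 122.8]
ee_rot: [0.988, -0.157, 0.0, 0.0]
contact_force: [0.2, 0.7, -4.7]
gripper_width: 55.0
```

{"fn": "send_rows", "kwargs": {
  "translation": [
    [0,0,0.5],
    [0,0,0.5],
    [0,0,0.5],
    [0,0,0],
    [0,0,0]
  ],
  "dr": [
    [0,0,0],
    [0,0,0],
    [0,0,0],
    [0,0,0],
    [0,0,0]
  ],
  "grip": [45,45,45,45,45]
}}

```text
clock: 14.88
position: [478.4, -293.6, 121.4]
ee_rot: [0.988, -0.157, 0.0, 0.0]
contact_force: [-0.4, 0.5, -3.0]
gripper_width: 55.0
```

{"fn": "send_rows", "kwargs": {
  "translation": [
    [0,0,0.5],
    [0,0,0.5],
    [0,0,0],
    [0,0,0],
    [0,0,0]
  ],
  "dr": [
    [0,0,0],
    [0,0,0],
    [0,0,0],
    [0,0,0],
    [0,0,0]
  ],
  "grip": [45,45,45,45,45]
}}

```text
clock: 15.5
position: [478.4, -293.6, 121.3]
ee_rot: [0.988, -0.157, 0.0, 0.0]
contact_force: [-2.5, 3.3, 5.7]
gripper_width: 55.2
```

{"fn": "send_rows", "kwargs": {
  "translation": [
    [0,0,0],
    [0,0,0],
    [0,0,0],
    [0,0,0],
    [0,0,0]
  ],
  "dr": [
    [0,0,0],
    [0,0,0],
    [0,0,0],
    [0,0,0],
    [0,0,0]
  ],
  "grip": [62,70,80,85,85]
}}

```text
clock: 16.12
position: [478.5, -293.6, 120.3]
ee_rot: [0.988, -0.157, 0.0, 0.0]
contact_force: [-0.6, -0.0, -0.7]
gripper_width: 85.0
```

```bash
python3 look.py w9; python3 - <<'E'
from h import *
im=cv2.imread('pics/w9.png')[:,:,::-1].copy()
info=arm.camera_info('wrist'); p0=arm.read_state()['position']
zt=136
b=fitring('wrist',im,(477.3,-292.5),[(29,zt),(11,zt)],info=info,span=6);print(np.round(b[0],1))
overlay('wrist',im,[(b[0][1:],29,136,(0,0,255)),(b[0][1:],29,106,(255,0,0))],'o9',(170,170,350,350),info)
E
```

```text
t 16.12 pos [ 478.5 -293.6  120.3] rv [[0.951, -0.31, 0.0], [-0.31, -0.951, -0.0], [0.0, 0.0, -1.0]] F [-0.6 -0.  -0.7] w 85.0 q [-0.26  0.38 -0.3   0.   -0.89  1.52]
[  93.4  478.8 -293. ]
```

View pics/o9.png

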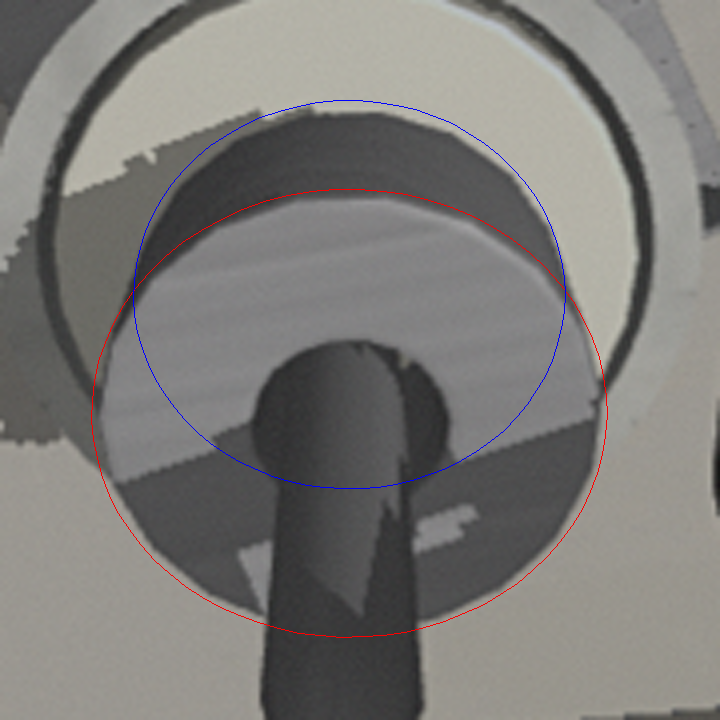

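{"fn": "send_rows", "kwargs": {
  "translation": [
    [0,0,-15],
    [0,0,-25],
    [0,0,-30],
    [0,0,-30],
    [0,0,-20]
  ],
  "dr": [
    [0,0,0],
    [0,0,0],
    [0,0,0],
    [0,0,0],
    [0,0,0]
  ],
  "grip": [85,85,85,85,85]
}}

```text
clock: 16.8
position: [478.9, -293.9, 243.4]
ee_rot: [0.988, -0.157, 0.002, 0.0]
contact_force: [0.3, -0.2, -1.0]
gripper_width: 84.8
```

{"fn": "send_rows", "kwargs": {
  "translation": [
    [-8,-35,0],
    [-8,-44,0],
    [-8,-44,0],
    [-8,-44,0],
    [-8,-44,0]
  ],
  "dr": [
    [0,0,0],
    [0,0,0],
    [0,0,0],
    [0,0,0],
    [0,0,0]
  ],
  "grip": [85,85,85,85,85]
}}

```text
clock: 17.42
position: [505.9, -79.2, 241.7]
ee_rot: [0.988, -0.157, 0.001, -0.0]
contact_force: [0.7, -0.4, 0.3]
gripper_width: 85.3
```

```bash
python3 look.py w10; python3 - <<'E'
from h import *
save('top','top10')
im=cv2.imread('pics/top10.png'); cv2.imwrite('pics/top10c.png',cv2.resize(im[110:230,300:450],None,fx=5,fy=5,interpolation=cv2.INTER_CUBIC))
for t in ['wide_centre','narrow_centre']: print(t,[(np.round(d['xyz'],1),round(d['confidence'],2)) for d in arm.place_of(t,'top')])
E
```

```text
t 17.43 pos [505.9 -79.2 241.7] rv [[0.951, -0.31, 0.002], [-0.31, -0.951, 0.0], [0.002, -0.001, -1.0]] F [ 0.7 -0.4  0.3] w 85.3 q [ 0.16  0.18 -0.25  0.   -1.14  1.09]
wide_centre [(array([ 477.3, -290. ,  119.9]), 0.74)]
narrow_centre [(array([591.9, 340.8,  15.6]), 0.71)]
```

View pics/w10.png

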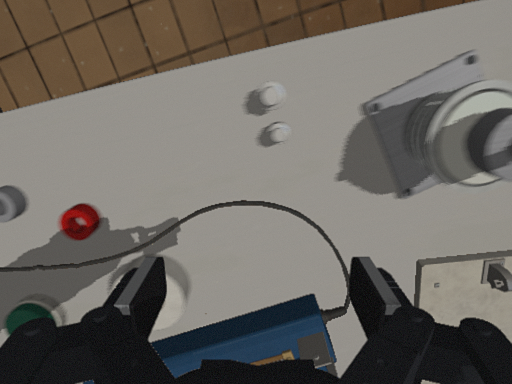

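View pics/top10c.png

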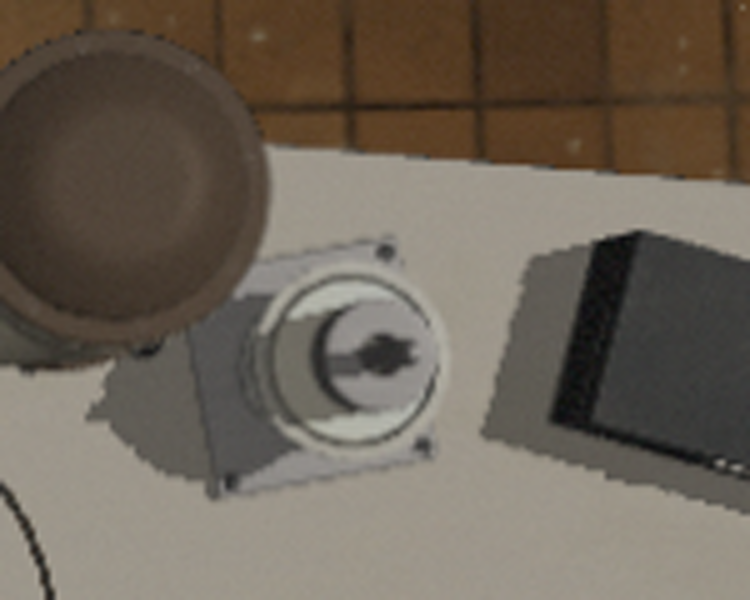

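{"fn": "send_rows", "kwargs": {
  "translation": [
    [-6,-39,0],
    [-6,-39,0],
    [-6,-39,0],
    [-6,-39,0],
    [-6,-39,0]
  ],
  "dr": [
    [0,0,0],
    [0,0,0],
    [0,0,0],
    [0,0,0],
    [0,0,0]
  ],
  "grip": [85,85,85,85,85]
}}

```text
clock: 18.25
position: [538.0, 114.1, 241.0]
ee_rot: [0.988, -0.158, 0.0, -0.0]
contact_force: [0.7, 0.1, 0.6]
gripper_width: 84.8
```

{"fn": "send_rows", "kwargs": {
  "translation": [
    [-7,-39,0],
    [-7,-39,0],
    [-7,-38,20],
    [0,0,40],
    [0,0,40]
  ],
  "dr": [
    [0,0,0],
    [0,0,0],
    [0,0,0],
    [0,0,0],
    [0,0,0]
  ],
  "grip": [85,85,85,85,85]
}}

```text
clock: 18.88
position: [554.2, 230.5, 139.8]
ee_rot: [0.988, -0.157, 0.0, -0.0]
contact_force: [-0.0, 0.5, -0.5]
gripper_width: 85.2
```

```bash
python3 look.py w11 narrow_centre; python3 - <<'E'
from h import *
im=cv2.imread('pics/w11.png')[:,:,::-1].copy()
info=arm.camera_info('wrist'); p0=arm.read_state()['position']
b=fitring('wrist',im,(554,232),[(21,26),(11,26)],info=info,span=10);print(np.round(b[:2],1))
overlay('wrist',im,[(b[0][1:],21,26,(0,0,255)),(b[0][1:],11,26,(0,255,0)),(b[0][1:],21,0,(255,0,0))],'o11',(170,100,350,280),info)
E
```

```text
t 18.88 pos [554.2 230.5 139.8] rv [[0.951, -0.31, 0.001], [-0.31, -0.951, 0.001], [0.001, -0.001, -1.0]] F [-0.   0.5 -0.5] w 85.2 q [ 0.66  0.42 -0.18  0.   -0.97  0.59]
narrow_centre [(array([589.2, 341.4,  13.9]), 0.84, array([[117., 186.]])), (array([503.4, 153.2,  15. ]), 0.67, array([[355., 211.]])), (array([549.4, 231.2,  14.7]), 0.56, array([[254., 190.]]))]
[[ 99.9 551.5 229.5]
 [ 99.8 551.5 229. ]]
```

View pics/o11.png

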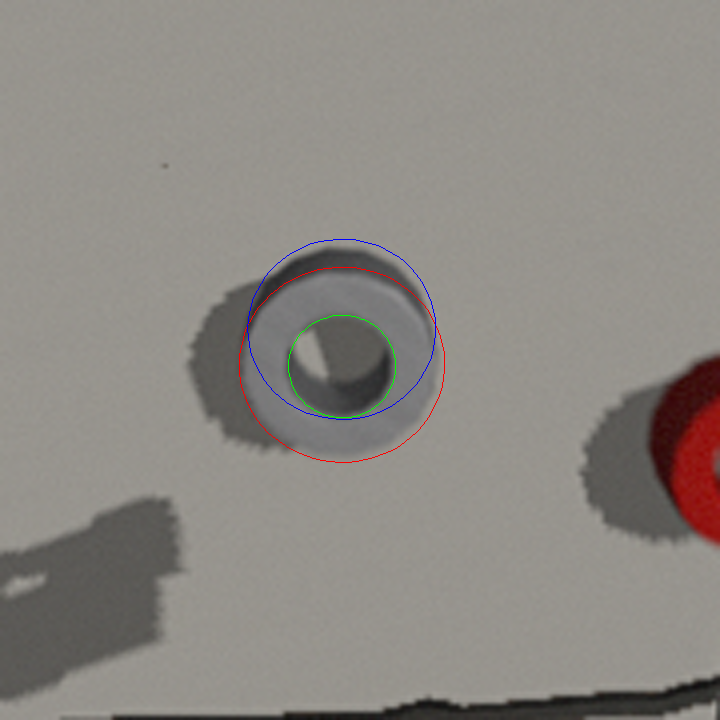

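View pics/w11.png

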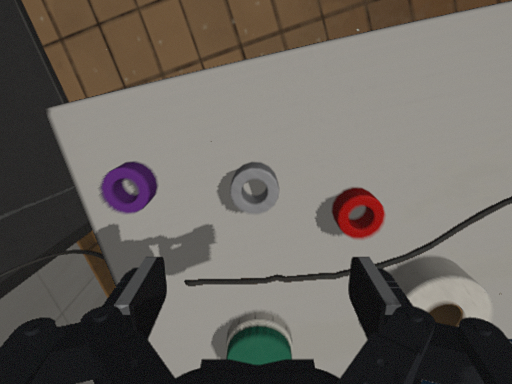

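{"fn": "send_rows", "kwargs": {
  "translation": [
    [-2.5,2,20],
    [0,0,30],
    [0,0,20],
    [0,0,0],
    [0,0,0]
  ],
  "dr": [
    [0,0,0],
    [0,0,0],
    [0,0,0],
    [0,0,0],
    [0,0,0]
  ],
  "grip": [65,65,65,65,65]
}}

```text
clock: 19.6
position: [552.0, 230.1, 72.4]
ee_rot: [0.988, -0.157, 0.001, -0.001]
contact_force: [-0.1, -0.8, -0.1]
gripper_width: 65.1
```

```bash
python3 look.py w12; python3 - <<'E'
from h import *
im=cv2.imread('pics/w12.png')[:,:,::-1].copy()
info=arm.camera_info('wrist'); p0=arm.read_state()['position']
b=fitring('wrist',im,(551,230),[(21,26),(11,26)],info=info,span=7);print(np.round(b[:2],1))
overlay('wrist',im,[(b[0][1:],21,26,(0,0,255)),(b[0][1:],11,26,(0,255,0)),(b[0][1:],21,0,(255,0,0))],'o12',(170,140,350,320),info)
E
```

```text
t 19.6 pos [552.  230.1  72.4] rv [[0.951, -0.31, 0.003], [-0.31, -0.951, 0.002], [0.002, -0.002, -1.0]] F [-0.1 -0.8 -0.1] w 65.1 q [ 0.67  0.49 -0.26  0.   -0.81  0.59]
[[107.8 554.  233.5]
 [105.3 553.5 233.5]]
```

View pics/o12.png

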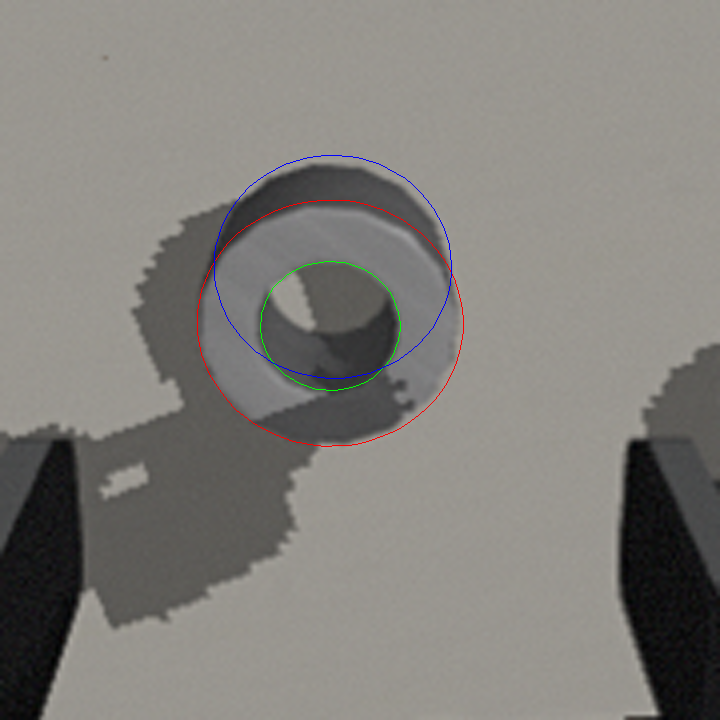

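{"fn": "send_rows", "kwargs": {
  "translation": [
    [0.7,-3.8,10],
    [0,0,20],
    [0,0,20],
    [0,0,11],
    [0,0,0]
  ],
  "dr": [
    [0,0,0],
    [0,0,0],
    [0,0,0],
    [0,0,0],
    [0,0,0]
  ],
  "grip": [65,65,65,65,65]
}}

```text
clock: 20.27
position: [552.0, 233.1, 8.6]
ee_rot: [0.988, -0.157, -0.001, 0.001]
contact_force: [-0.5, 0.9, 0.1]
gripper_width: 65.1
```

{"fn": "send_rows", "kwargs": {
  "translation": [
    [0,0,0],
    [0,0,0],
    [0,0,0],
    [0,0,0],
    [0,0,0]
  ],
  "dr": [
    [0,0,0],
    [0,0,0],
    [0,0,0],
    [0,0,0],
    [0,0,0]
  ],
  "grip": [55,45,35,30,30]
}}

```text
clock: 20.9
position: [552.9, 233.7, 10.7]
ee_rot: [0.988, -0.156, 0.001, -0.001]
contact_force: [-1.3, 0.0, 6.7]
gripper_width: 39.9
```

```bash
python3 look.py w13
```

```text
t 20.9 pos [552.9 233.7  10.7] rv [[0.951, -0.309, 0.002], [-0.309, -0.951, 0.001], [0.001, -0.002, -1.0]] F [-1.3  0.   6.7] w 39.9 q [ 0.67  0.58 -0.3   0.   -0.69  0.59]
```

View pics/w13.png

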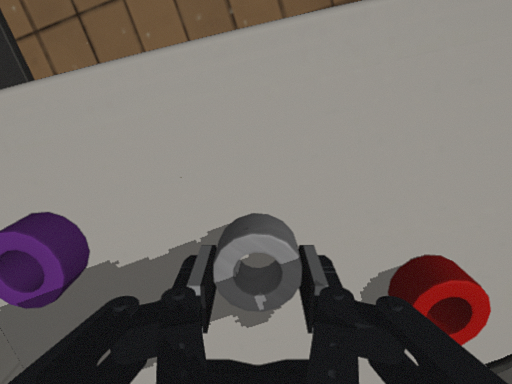

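{"fn": "send_rows", "kwargs": {
  "translation": [
    [0,0,-10],
    [0,0,-30],
    [0,0,-40],
    [0,0,-45],
    [0,0,-45]
  ],
  "dr": [
    [0,0,0],
    [0,0,0],
    [0,0,0],
    [0,0,0],
    [0,0,0]
  ],
  "grip": [30,30,30,30,30]
}}

```text
clock: 21.58
position: [551.7, 232.8, 180.5]
ee_rot: [0.988, -0.157, -0.001, 0.0]
contact_force: [0.0, 0.3, -1.7]
gripper_width: 39.5
```

{"fn": "send_rows", "kwargs": {
  "translation": [
    [0,0,-45],
    [0,0,-15],
    [0,0,0],
    [0,0,0],
    [0,0,0]
  ],
  "dr": [
    [0,0,0],
    [0,0,0],
    [0,0,0],
    [0,0,0],
    [0,0,0]
  ],
  "grip": [30,30,30,30,30]
}}

```text
clock: 22.2
position: [551.6, 232.8, 237.1]
ee_rot: [0.988, -0.157, -0.002, 0.001]
contact_force: [-0.3, 0.2, -1.3]
gripper_width: 39.9
```

```bash
python3 look.py w14; python3 - <<'E'
from h import *
im=cv2.imread('pics/w14.png')[:,:,::-1].copy()
info=arm.camera_info('wrist'); s=arm.read_state(); p0=s['position']; print(p0)
for h in range(9,18):
    zt=p0[2]+h
    b=fitring('wrist',im,p0[:2],[(21,zt),(11,zt)],info=info,span=6);print(h,np.round(b[0],1), np.round(b[0][1:]-p0[:2],1))
    if h==13:c=b[0][1:]
zt=p0[2]+13
overlay('wrist',im,[(c,21,zt,(0,0,255)),(c,11,zt,(0,255,0)),(c,21,zt-26,(255,0,0))],'o14',(170,180,350,350),info)
E
```

```text
t 22.2 pos [551.6 232.8 237.1] rv [[0.951, -0.31, -0.003], [-0.31, -0.951, -0.002], [-0.003, 0.003, -1.0]] F [-0.3  0.2 -1.3] w 39.9 q [ 0.67  0.34 -0.05 -0.   -1.19  0.59]
[551.79950539 232.90618145 237.49179423]
9 [ 98.5 549.3 233.9] [-2.5  1. ]
10 [101.7 549.8 233.9] [-2.  1.]
11 [103.6 550.8 233.9] [-1.  1.]
12 [105.8 551.3 233.9] [-0.5  1. ]
13 [107.3 551.8 233.4] [0.  0.5]
14 [108.5 552.3 233.4] [0.5 0.5]
15 [105.5 552.8 233.4] [1.  0.5]
16 [102.2 553.3 232.9] [1.5 0. ]
17 [ 96.5 553.8 232.9] [2. 0.]
```

View pics/o14.png

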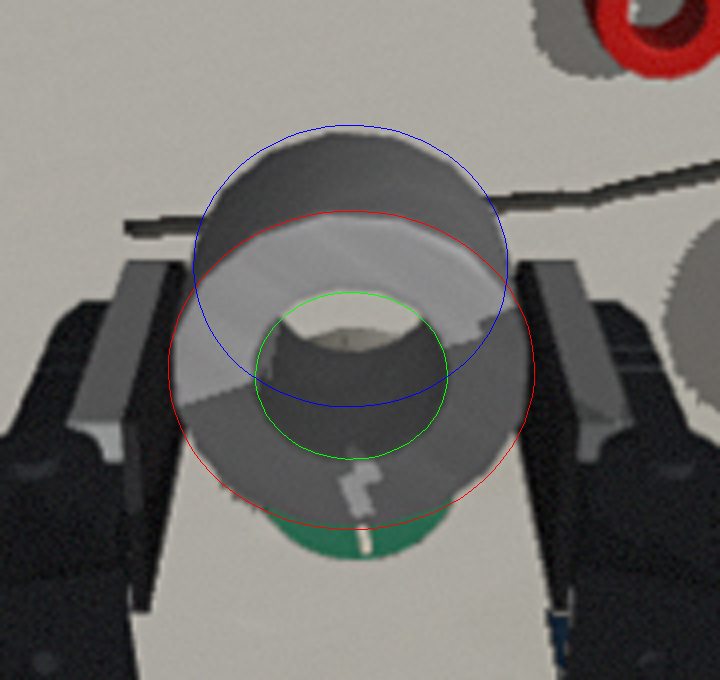

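{"fn": "send_rows", "kwargs": {
  "translation": [
    [7,38,0],
    [7,38,0],
    [7,38,0],
    [7,38,0],
    [7,38,0]
  ],
  "dr": [
    [0,0,0],
    [0,0,0],
    [0,0,0],
    [0,0,0],
    [0,0,0]
  ],
  "grip": [30,30,30,30,30]
}}

```text
clock: 22.88
position: [526.3, 40.5, 238.6]
ee_rot: [0.988, -0.157, -0.001, 0.0]
contact_force: [0.4, 0.7, -2.2]
gripper_width: 39.9
```

{"fn": "send_rows", "kwargs": {
  "translation": [
    [7,38,0],
    [7,38,0],
    [7,38,0],
    [7,38,0],
    [7,38,0]
  ],
  "dr": [
    [0,0,0],
    [0,0,0],
    [0,0,0],
    [0,0,0],
    [0,0,0]
  ],
  "grip": [30,30,30,30,30]
}}

```text
clock: 23.5
position: [500.7, -151.0, 238.7]
ee_rot: [0.988, -0.157, -0.001, 0.0]
contact_force: [0.6, 0.0, -2.4]
gripper_width: 39.7
```

{"fn": "send_rows", "kwargs": {
  "translation": [
    [7,38,0],
    [7,38,0],
    [6,38,0],
    [2,29,0],
    [0,0,0]
  ],
  "dr": [
    [0,0,0],
    [0,0,0],
    [0,0,0],
    [0,0,0],
    [0,0,0]
  ],
  "grip": [30,30,30,30,30]
}}

```text
clock: 24.12
position: [477.0, -294.1, 238.2]
ee_rot: [0.987, -0.158, -0.001, -0.0]
contact_force: [0.3, 0.3, -2.1]
gripper_width: 39.3
```

{"fn": "send_rows", "kwargs": {
  "translation": [
    [0,0,6],
    [0,0,6],
    [0,0,4],
    [0,0,0],
    [0,0,0]
  ],
  "dr": [
    [0,0,0],
    [0,0,0],
    [0,0,0],
    [0,0,0],
    [0,0,0]
  ],
  "grip": [30,30,30,30,30]
}}

```text
clock: 24.75
position: [478.1, -292.4, 223.5]
ee_rot: [0.988, -0.157, 0.0, 0.0]
contact_force: [-0.7, -0.4, -1.8]
gripper_width: 39.9
```

```bash
python3 look.py w15; python3 - <<'E'
from h import *
im=cv2.imread('pics/w15.png')[:,:,::-1].copy()
info=arm.camera_info('wrist'); s=arm.read_state(); p0=s['position']; print(p0)
for h in range(12,16):
    zt=p0[2]+h
    b=fitring('wrist',im,p0[:2],[(21,zt),(11,zt)],info=info,span=6);print(h,np.round(b[0],1), np.round(b[0][1:]-p0[:2],1))
    if h==13:c=b[0][1:]
zt=p0[2]+13;r=(477.3,-292.5)
overlay('wrist',im,[(c,21,zt,(0,0,255)),(c,11,zt,(0,255,0)),(r,29,136,(255,0,0)),(r,7,136,(255,0,0)),(r,7,176,(0,255,255))],'o15',(170,150,350,350),info)
E
```

```text
t 24.75 pos [ 478.1 -292.4  223.5] rv [[0.951, -0.309, 0.0], [-0.309, -0.951, -0.0], [0.0, 0.0, -1.0]] F [-0.7 -0.4 -1.8] w 39.9 q [-0.26  0.28 -0.17  0.   -1.12  1.52]
[ 478.11262423 -292.47697386  223.58214605]
12 [ 112.8  477.6 -292. ] [-0.5  0.5]
13 [ 115.5  478.1 -292. ] [0.  0.5]
14 [ 115.9  478.6 -292. ] [0.5 0.5]
15 [ 110.2  479.1 -292.5] [1. 0.]
```

View pics/o15.png

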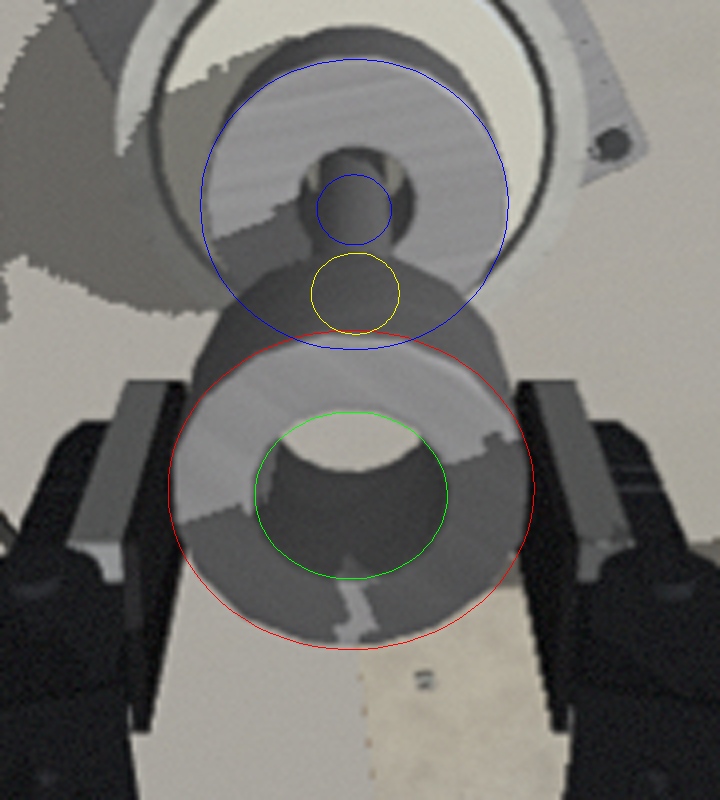

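{"fn": "send_rows", "kwargs": {
  "translation": [
    [-0.5,0,8],
    [0,0,8],
    [0,0,8],
    [0,0,8],
    [0,0,8]
  ],
  "dr": [
    [0,0,0],
    [0,0,0],
    [0,0,0],
    [0,0,0],
    [0,0,0]
  ],
  "grip": [30,30,30,30,30]
}}

```text
clock: 25.42
position: [477.4, -292.4, 182.6]
ee_rot: [0.988, -0.157, -0.0, -0.0]
contact_force: [-0.2, 1.0, -1.6]
gripper_width: 40.1
```

```bash
python3 look.py w16; python3 - <<'E'
from h import *
im=cv2.imread('pics/w16.png')[:,:,::-1].copy()
overlay('wrist',im,[],'o16',(170,150,350,350),arm.camera_info('wrist'))
E
```

```text
t 25.43 pos [ 477.4 -292.4  182.6] rv [[0.951, -0.31, -0.0], [-0.31, -0.951, 0.0], [-0.0, 0.0, -1.0]] F [-0.2  1.  -1.6] w 40.1 q [-0.26  0.32 -0.23  0.   -1.03  1.52]
```

View pics/o16.png

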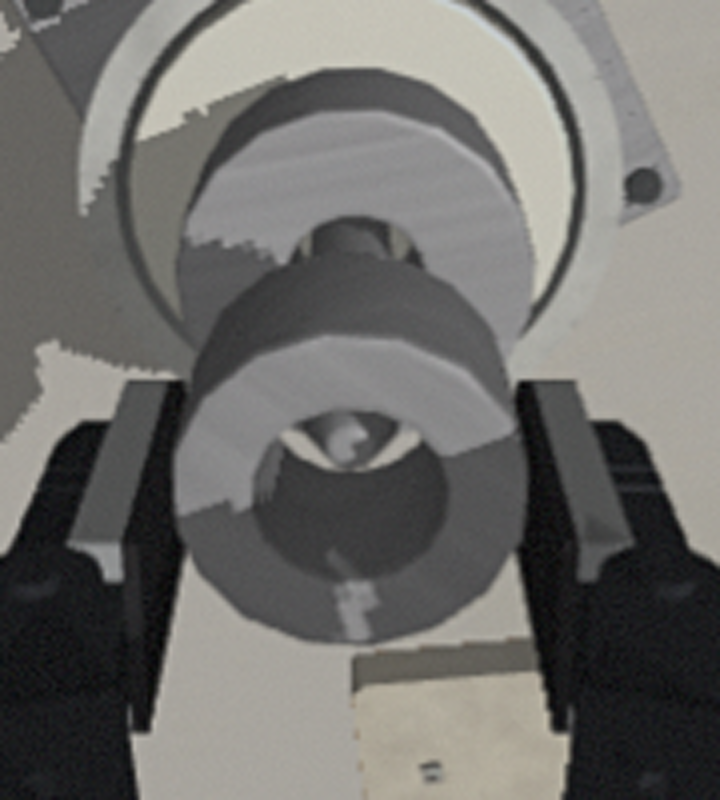

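{"fn": "send_rows", "kwargs": {
  "translation": [
    [0,0,7],
    [0,0,7],
    [0,0,7],
    [0,0,6],
    [0,0,3]
  ],
  "dr": [
    [0,0,0],
    [0,0,0],
    [0,0,0],
    [0,0,0],
    [0,0,0]
  ],
  "grip": [30,30,30,30,30]
}}

```text
clock: 26.1
position: [477.2, -292.4, 152.8]
ee_rot: [0.988, -0.157, -0.0, -0.0]
contact_force: [-0.3, -0.1, -1.6]
gripper_width: 39.8
```

{"fn": "send_rows", "kwargs": {
  "translation": [
    [0,0,1],
    [0,0,1],
    [0,0,1],
    [0,0,0.5],
    [0,0,0]
  ],
  "dr": [
    [0,0,0],
    [0,0,0],
    [0,0,0],
    [0,0,0],
    [0,0,0]
  ],
  "grip": [30,30,30,30,30]
}}

```text
clock: 26.72
position: [477.4, -292.4, 149.9]
ee_rot: [0.988, -0.157, 0.0, 0.0]
contact_force: [-0.3, 0.2, -1.8]
gripper_width: 39.9
```

```bash
python3 look.py w17; python3 - <<'E'
from h import *
im=cv2.imread('pics/w17.png')[:,:,::-1].copy()
overlay('wrist',im,[],'o17',(170,150,350,350),arm.camera_info('wrist'))
E
```

```text
t 26.73 pos [ 477.4 -292.4  149.9] rv [[0.951, -0.31, 0.0], [-0.31, -0.951, -0.0], [0.0, 0.0, -1.0]] F [-0.3  0.2 -1.8] w 39.9 q [-0.26  0.35 -0.27  0.   -0.95  1.52]
```

View pics/o17.png

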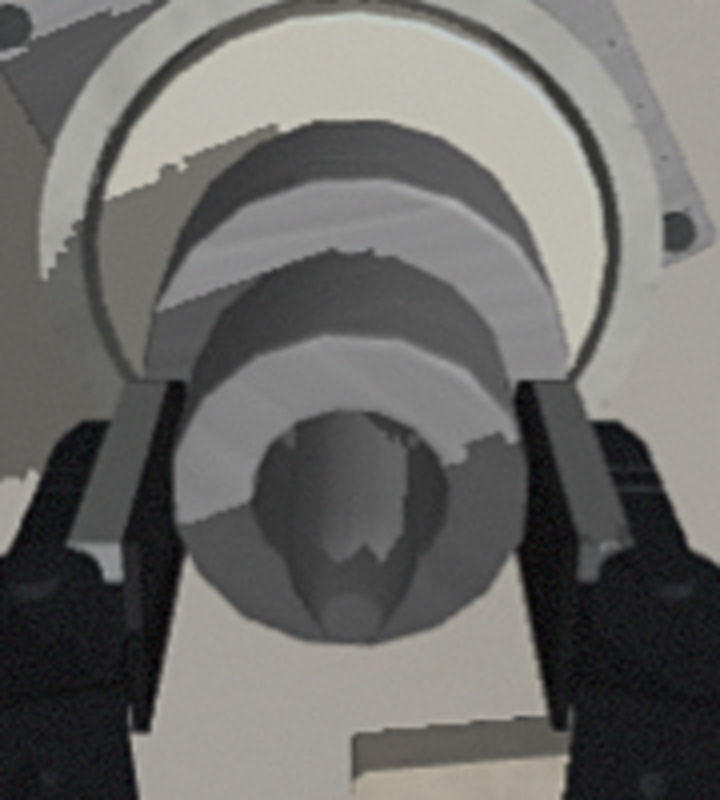

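Well centred. About 3 mm to go.

{"fn": "send_rows", "kwargs": {
  "translation": [
    [0,0,0.5],
    [0,0,0.5],
    [0,0,0.5],
    [0,0,0.5],
    [0,0,0]
  ],
  "dr": [
    [0,0,0],
    [0,0,0],
    [0,0,0],
    [0,0,0],
    [0,0,0]
  ],
  "grip": [30,30,30,30,30]
}}

```text
clock: 27.4
position: [477.4, -292.4, 147.7]
ee_rot: [0.988, -0.157, -0.0, -0.0]
contact_force: [-0.2, 1.0, -2.6]
gripper_width: 39.9
```

{"fn": "send_rows", "kwargs": {
  "translation": [
    [0,0,0.5],
    [0,0,0.5],
    [0,0,0],
    [0,0,0],
    [0,0,0]
  ],
  "dr": [
    [0,0,0],
    [0,0,0],
    [0,0,0],
    [0,0,0],
    [0,0,0]
  ],
  "grip": [30,30,30,30,30]
}}

```text
clock: 28.02
position: [477.4, -292.4, 146.8]
ee_rot: [0.988, -0.157, 0.0, 0.0]
contact_force: [0.1, -0.4, -2.9]
gripper_width: 39.7
```

{"fn": "send_rows", "kwargs": {
  "translation": [
    [0,0,0.5],
    [0,0,0],
    [0,0,0],
    [0,0,0],
    [0,0,0]
  ],
  "dr": [
    [0,0,0],
    [0,0,0],
    [0,0,0],
    [0,0,0],
    [0,0,0]
  ],
  "grip": [30,30,30,30,30]
}}

```text
clock: 28.65
position: [477.5, -292.4, 146.7]
ee_rot: [0.988, -0.157, 0.0, 0.0]
contact_force: [-1.6, 1.1, 3.7]
gripper_width: 40.0
```

{"fn": "send_rows", "kwargs": {
  "translation": [
    [0,0,0.5],
    [0,0,0],
    [0,0,0],
    [0,0,0],
    [0,0,0]
  ],
  "dr": [
    [0,0,0],
    [0,0,0],
    [0,0,0],
    [0,0,0],
    [0,0,0]
  ],
  "grip": [30,30,30,30,30]
}}

```text
clock: 29.28
position: [477.5, -292.5, 146.7]
ee_rot: [0.988, -0.157, 0.0, 0.0]
contact_force: [-1.6, 2.0, 6.7]
gripper_width: 39.6
```

{"fn": "send_rows", "kwargs": {
  "translation": [
    [0,0,0],
    [0,0,0],
    [0,0,0],
    [0,0,0],
    [0,0,0]
  ],
  "dr": [
    [0,0,0],
    [0,0,0],
    [0,0,0],
    [0,0,0],
    [0,0,0]
  ],
  "grip": [46,55,65,75,80]
}}

```text
clock: 29.9
position: [477.4, -292.4, 145.7]
ee_rot: [0.988, -0.157, -0.0, 0.0]
contact_force: [0.4, 0.4, 0.4]
gripper_width: 79.9
```

{"fn": "send_rows", "kwargs": {
  "translation": [
    [0,0,-10],
    [0,0,-25],
    [0,0,-30],
    [0,0,-30],
    [0,0,-10]
  ],
  "dr": [
    [0,0,0],
    [0,0,0],
    [0,0,0],
    [0,0,0],
    [0,0,0]
  ],
  "grip": [80,80,80,80,80]
}}

```text
clock: 30.52
position: [478.3, -292.8, 253.6]
ee_rot: [0.988, -0.157, 0.002, 0.0]
contact_force: [0.4, 0.4, -0.8]
gripper_width: 80.1
```

{"fn": "send_rows", "kwargs": {
  "translation": [
    [-40,0,0],
    [-40,0,0],
    [-20,0,0],
    [0,0,0],
    [0,0,0]
  ],
  "dr": [
    [0,0,0],
    [0,0,0],
    [0,0,0],
    [0,0,0],
    [0,0,0]
  ],
  "grip": [80,80,80,80,80]
}}

```text
clock: 31.15
position: [382.8, -261.6, 250.7]
ee_rot: [0.988, -0.157, 0.0, 0.0]
contact_force: [-0.2, 0.0, -0.1]
gripper_width: 80.1
```

```bash
python3 look.py w18 wide_centre narrow_centre timer label_roll check_weight; python3 - <<'E'
from h import *
im=cv2.imread('pics/w18.png')[:,:,::-1].copy(); i=arm.camera_info('wrist')
r=(477.3,-292.5)
print(fitring('wrist',im,r,[(29,136)],info=i,span=6)[0],fitring('wrist',im,r,[(21,162),(11,162)],info=i,span=6)[0])
overlay('wrist',im,[(r,29,136,(255,0,0)),(r,21,162,(0,0,255)),(r,7,176,(0,255,255))],'o18',(160,0,340,150),i)
save('top','top18')
for t in ['wide_centre','narrow_centre','timer','label_roll','check_weight']: print(t,[(np.round(d['xyz'],1),round(d['confidence'],2)) for d in arm.place_of(t,'top')])
E
```

```text
t 31.15 pos [ 382.8 -261.6  250.7] rv [[0.951, -0.31, 0.0], [-0.31, -0.951, -0.0], [0.0, 0.0, -1.0]] F [-0.2  0.  -0.1] w 80.1 q [-0.25  0.09 -0.34  0.   -1.14  1.5 ]
wide_centre [(array([383.8, 103.4,  -0.9]), 0.5, array([[  4., 239.]]))]
narrow_centre [(array([ 474.2, -294.3,  148.3]), 0.66, array([[262.,  65.]])), (array([ 479.4, -291. ,   -1. ]), 0.46, array([[256.,  70.]])), (array([ 570.7, -115.8,    2.3]), 0.26, array([[81., 40.]]))]
timer []
label_roll [(array([386.5, 104. ,   2.3]), 0.6, array([[  1., 238.]]))]
check_weight [(array([ 572.8, -116.1,    2.4]), 0.82, array([[80., 38.]]))]
(np.float32(58.800156), np.float64(477.3), np.float64(-293.0)) (np.float32(94.45218), np.float64(477.8), np.float64(-292.5))
wide_centre [(array([ 475.3, -293.7,  118.8]), 0.65)]
narrow_centre [(array([587.9, 343.9,  12. ]), 0.58), (array([ 480.5, -291.1,  149. ]), 0.49), (array([500.9, 152.4,  13.2]), 0.49)]
timer [(array([387.5, 287.6,  -0.6]), 0.97), (array([ 480.5, -294.6,    0.5]), 0.53), (array([ 3.841e+02,  1.025e+02, -1.000e-01]), 0.29)]
label_roll [(array([381. ,  98.2,  -0.8]), 0.62), (array([ 482.6, -292.5,  146.3]), 0.54)]
check_weight [(array([ 573.6, -117.1,    1.7]), 0.47)]
```

View pics/o18.png

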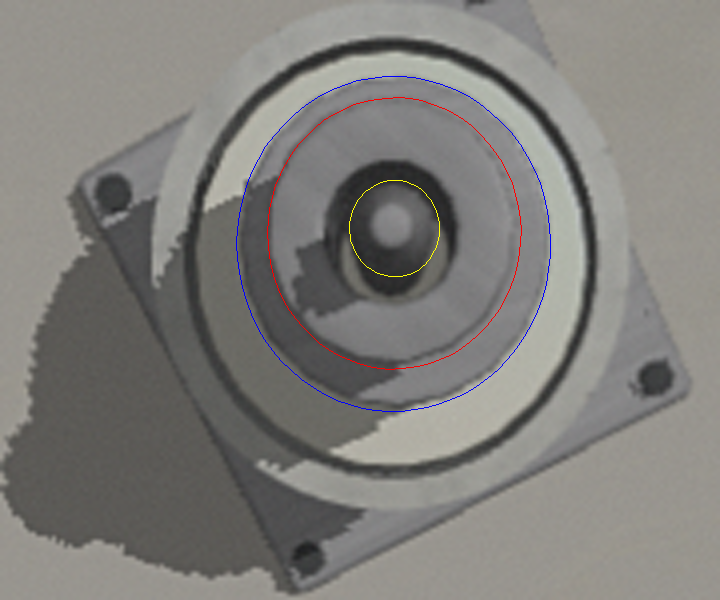

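View pics/top18.png

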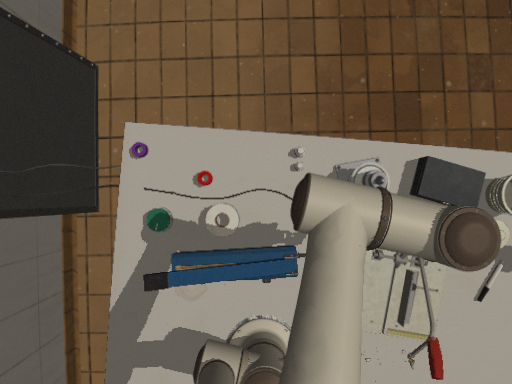

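Both rings sit flat and concentric on the rod, in the wrist crop around (393,230). The bystanders are where they were, and the arm is clear. I'll hand in.

```bash
python3 -c "
from bench import arm
print(arm.job_done())"
```

```text
the job is handed in; nothing more can be done
None
```

I loaded the press and handed the job in at about 31 s. The wide ring went down onto the hub first, then the narrow ring on top of it. Each was lowered until the wrist force showed contact before I let go.

- **Contact heights:** the tool stopped at z 121.3 mm with the wide ring and 146.7 mm with the narrow one. Both match the ring undersides being at 106 mm and 136 mm, as they should be.
- **Final position:** in the last wrist picture the rings fitted about 0.5 mm from the rod axis and looked flat. The networks put the ring centres at z 119 mm and 148–149 mm, against 121 and 149 expected.
- **Bystanders:** the timer, label roll and check weight are in place to within the networks' accuracy, by eye and by their readings. The label roll's top-view reading was about 6 mm off, but the wrist view put it at its first place. The arm touched nothing at hand-in.
- **Disagreements:**
  - The wrist camera put the held wide ring about 3 mm lower in the fingers than the contact height implied.
  - The top-view fit of the press was about 4 mm off the wrist's in x; I relied on the wrist view.
  - Some network results were false, such as a "wide_centre" on the label roll. I discounted these after checking the pictures.

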